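# Put the gas cell parts away by kind

## Task

A gas cell has been taken apart on the bench: put its four loose parts away, each with its own kind and the same way up as it stands now. Set the valve, the flange and the tee each flat on the floor of the empty bay of the tray that already holds another of its kind; lift the clear cover of the dry box, lay the mounted window flat in the box's empty bay and lower the cover until it is fully closed. The window is fragile: set it down, do not let it drop.

Things in the scene. Friction and masses are not known exactly. Their poses are not given: they have to be found in the camera images.
- valve: Loose steel needle valve standing upright, 72 mm long overall, 26 mm wide, 62 mm high, with a round green plastic handle on top (diameter 34 mm, from 44 to 62 mm height, on the vertical axis through the origin). The origin is the centre of its underside. x runs along the two hexagonal tube nuts, z up to the handle. About 0.24 kg.
- flange: Loose steel end flange, a disc of diameter 52 mm and 12 mm thick with a ring of six dark bolt holes, lying flat, with a tube stub of diameter 13 mm standing up from its centre to 46 mm height. The origin is the centre of its underside. z up along the stub. About 0.24 kg.
- tee: Loose steel union tee for tube, lying flat, 24 mm high: a run of 82 mm along its x axis (ends at x = +-41 mm) and one branch along +y that ends at y = 41 mm, each arm ending in a 20 mm long nut 24 mm wide. The origin is under the middle of the run, at the underside; z up. About 0.18 kg.
- window: Loose mounted salt window: flat round aluminium mount, diameter 52 mm, 16 mm thick, with a milky white disc of 37 mm in a black ring set in its top. The origin is the centre of its underside. z up. Fragile. About 0.09 kg.
- valve_tray: Grey plastic parts tray with dark liners, 160 x 120 x 22 mm (x, y, z), fixed, walls 4 mm; its far bay (x above 0) already holds another needle valve. The near bay is empty: x -74 to -2, y -56 to 56 mm, floor at z = 4 mm; the divider between them (along y) is 19 mm high. Origin: centre of the underside; x points away from the robot, z up.
- flange_tray: Grey plastic parts tray with dark liners, 160 x 120 x 22 mm (x, y, z), fixed, walls 4 mm; its far bay (x above 0) already holds another flange with a stub. The near bay is empty: x -74 to -2, y -56 to 56 mm, floor at z = 4 mm; the divider between them (along y) is 19 mm high. Origin: centre of the underside; x points away from the robot, z up.
- tee_tray: Grey plastic parts tray with dark liners, 160 x 120 x 22 mm (x, y, z), fixed, walls 4 mm; its far bay (x above 0) already holds another tee. The near bay is empty: x -74 to -2, y -56 to 56 mm, floor at z = 4 mm; the divider between them (along y) is 19 mm high. Origin: centre of the underside; x points away from the robot, z up.
- dry_box: Grey dry box, 140 x 180 x 50 mm (x, y, z), fixed, walls 5 mm. Origin: centre of the underside; x points away from the robot, z up. Two bays: at +y one with a window in it, at -y the empty one (x -65 to 65, y -85 to -2 mm, floor at z = 5). A clear cover, 8 mm thick in an aluminium frame, lies on top; its hinge axis is the far top edge, x = 70, z = 50.5 mm, parallel to y.
- cover (a joint): Angle of the dry box's cover in rad: 0 is closed (as at the start), it grows as the front edge is lifted, to 1.9; upright at 1.57. A stiff hinge: the cover stays at any angle where it is left; moving it takes about 3 N at the handle.
- cover_handle (a point): Middle of the cover's handle, a round steel bar of diameter 11 mm and 100 mm long, parallel to the box's y axis, on two posts at its ends (at y = +-42 mm). Its centre stands 35 mm above the cover (29 mm free under the bar), 115 mm from the hinge axis along the cover (43 mm above the hinge axis when closed) and moves with the cover. Axes as the cover's.
Things that resemble listed ones, but are neither listed nor needed, are in the scene too. Leave any pink look-alike of the tee alone. Leave any blue look-alike of the valve_tray alone.

How it is judged:
By the outcome, as a careful person would: the job done as asked, in the order asked, and still so for the second after the job is handed in, with the robot touching nothing.
It also fails if it takes over 125 s, if anything falls off the work surface, if the arm or the gripper's body presses on something with over 40 N, if the wrist force passes 120 N, or if a joint passes its speed limit or range.

## Robot

A 7-joint arm with a two-finger parallel gripper is mounted at the origin on the work surface. World frame = base frame: x ahead of the robot, y to its left, z up, the work surface at z = 0. Lengths are in m, angles in rad, forces in N, time in s.
With the tool pointing down it reaches from about 0.425 to 0.95 m from the base axis. Payload 4.7 kg.
Tool frame: the origin (TCP) lies on the mounting face of the last link; the fingertips stand 173 mm ahead of it and the grasp point (between the pads) lies 155 mm ahead of it (arm.tcp_to_grasp is the distance from the TCP to the grasp point, in m); x points along the fingers, z is the direction in which the jaws open and shut, and the axes are right-handed (so a half turn about x gives the same grasp; the last joint's range is limited). The gripper opens to 85 mm and grips with 20 to 120 N. Pads are 22 mm wide; open, the fingers measure 114 mm over their backs; the gripper's body (76 mm by 85 mm) begins 54 mm behind the grasp point. The pads swing forward as they close: fully open they stand 13 mm farther back than shut.
Start: joints at [1.172, 0.469, -0.049, 1.532, 0.024, 1.141, -0.082], TCP at [0.244, -0.629, 0.405] pointing down, gripper open.
Joint ranges: [-2.59, 2.59], [-0.33, 1.99], [-1.39, 1.29], [0.1, 2.45], [-1.04, 4.18], [0.21, 1.99], [-2.66, 2.66]. Speed limits (rad/s): [2.57, 2.57, 3.14, 3.14, 3.14, 3.14, 3.14].

## Interface

Orientations are given as [roll, pitch, yaw] about the fixed x, y, z axes, in that order (R = Rz(yaw) Ry(pitch) Rx(roll)).
In Python, from station import observe, eyes, job, arm gives the robot as it stands.
- The arm moves only by the tool carry_out, never from a script. Its argument "commands" is a list of rows, each a list of 5 numbers: the finger opening in m, from 0 to 0.0854, then the shift along the tool's x, y, z in m, then the turn about the tool's x in degrees. In form: [[jaw, x, y, z, twist], ...]. A call has 1 to 12 rows; each row is the pose to reach, as a shift and turn from the pose commanded when the call began, along the tool's axes at that moment; what a row does not reach only later rows make up. A row lasts 1/10 s, in which the tool goes at most 50 mm and 8.59 degrees, less where a joint would pass 70% of its speed; a pose out of reach is approached as far as the arm can. A call with a gripper value outside its range is refused whole. The fingers move at their own pace and stop on an object; "squeeze" is the grip in N (left out, the last holds). Time passes only in rows, so rows that repeat a pose let the fingers close. It gives the time, the measured TCP pose, the force and the opening at its end, in the units of the state.
- observe(): the state, without advancing time (a new reading comes with each control period).
- eyes.camera(name): name is "scene" or "top" or "wrist"; returns (picture, depth): 480x640x3 uint8, red, green, blue; 480x640 float32, m along the optical axis (not along the pixel's ray), 0 where there is no reading.
- eyes.calibration(name): a dict with "mtx" (3x3 intrinsics, pixels), "R" (3x3) and "t" (3): a world point X has camera coordinates R X + t. Camera axes: x right, y down, z forward; pixel columns grow to the right and rows downward; lengths in m; the calibration is good to about 2 mm. A picture is of the moment at which its call begins: read the wrist's pose just before it. calibration takes no time and is no camera call; for the wrist camera it gives the pose at the moment of the call.
- job.close_job(): hands the job in, once; it reports no verdict.
The state is a dict: "time": time; "joints": joint angles; "dq": joint speeds; "effort": joint torques, N m; "tcp_pos": TCP position; "orientation": TCP orientation; "force": force on the tool from outside, world axes, zero at the start; "ft_torque": the same for the moment, N m; "finger_gap": opening from 0.0 (shut) to 1.0 (fully open).
Only numpy, scipy, OpenCV 4.12 (cv2) and the standard library are available. Lean on these libraries where they do the work, as an engineer would, in place of code of your own. Each camera call takes 0.05 s, during which the arm holds its last target.

## Working session

There is one attempt and no reset: what is moved stays moved. The work goes in short steps, Python scripts to look and compute and a tool call to move; the robot and the scene stay as the last step left them, time stands still between calls to the robot, and variables do not carry over. Pictures are saved under pics/ and viewed, and the job is handed in when it is done.

Besides the shell and the picture viewer there is one more tool, called after "Call:" in YAML: its name, and indented under it one key for each argument. carry_out: Moves the arm, as the interface text tells. Its arguments: {"type":"object","properties":{"commands":{"type":"array"},"squeeze":{"type":"number"}},"required":["commands"]}

```bash
ls; mkdir -p pics; python3 - <<'E'
from station import observe, eyes, job, arm
import cv2, numpy as np
s=observe(); print(s); print([a for a in dir(arm) if a[0]!='_'])
for n in ["scene","top","wrist"]:
    p,d=eyes.camera(n); c=eyes.calibration(n)
    print(n,c)
    cv2.imwrite(f"pics/{n}0.png",p[:,:,::-1]); np.savez(f"pics/{n}0.npz",p=p,d=d,**c)
E
```

```text
pics
{'time': 0.0, 'joints': array([ 1.17208824,  0.46949642, -0.04858928,  1.53370346,  0.02410319,
        1.14096853, -0.08227192]), 'dq': array([ 0.00077708, -0.00030773, -0.00192604, -0.00053911,  0.00197869,
        0.000905  , -0.00053394]), 'effort': array([ 5.18410998e-04, -5.10297632e+01, -4.60671913e-02, -2.37710148e+01,
        1.07919500e-02,  7.58175622e-03, -1.37437820e-05]), 'tcp_pos': array([ 0.24390311, -0.62914029,  0.40361994]), 'orientation': array([-3.10275434,  1.56880631,  1.97949892]), 'force': array([ 0.00898231, -0.29898672,  0.14153132]), 'ft_torque': array([ 0.04933896, -0.06665237,  0.00960554]), 'finger_gap': 0.9990216187895791}
['IKError', 'tcp_to_grasp']
scene {'mtx': array([[547.01019717,   0.        , 321.38725308],
       [  0.        , 547.01019717, 237.94707097],
       [  0.        ,   0.        ,   1.        ]]), 'R': array([[-0.47002061,  0.88264703, -0.00385229],
       [ 0.61719412,  0.3255373 , -0.71630782],
       [-0.63099291, -0.33905705, -0.6977738 ]]), 't': array([ 0.27192226, -0.25598746,  1.50114893])}
top {'mtx': array([[519.25231251,   0.        , 327.99379502],
       [  0.        , 519.25231251, 234.19141934],
       [  0.        ,   0.        ,   1.        ]]), 'R': array([[-0.00362956, -0.99989925,  0.01372301],
       [-0.98877582,  0.00153878, -0.14939881],
       [ 0.14936264, -0.01411124, -0.98868179]]), 't': array([-0.00410483,  0.53008383,  1.15134122])}
wrist {'mtx': array([[365.13546298,   0.        , 323.25201813],
       [  0.        , 365.13546298, 244.34682322],
       [  0.        ,   0.        ,   1.        ]]), 'R': array([[ 3.61661660e-01, -9.32309013e-01, -8.65054551e-04],
       [-8.88363774e-01, -3.44895622e-01,  3.03078892e-01],
       [-2.82861537e-01, -1.08843532e-01, -9.52965076e-01]]), 't': array([-0.67470591, -0.03927954,  0.37810785])}
```

View pics/scene0.png

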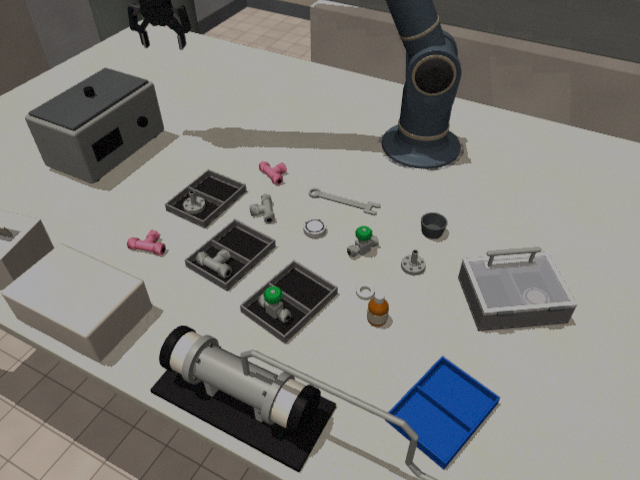

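View pics/top0.png

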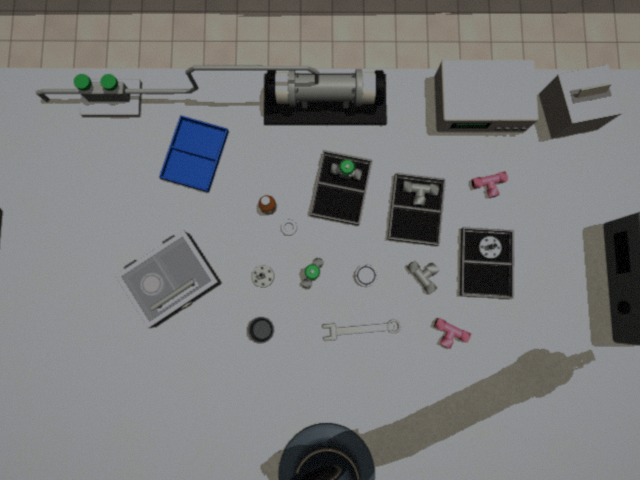

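View pics/wrist0.png

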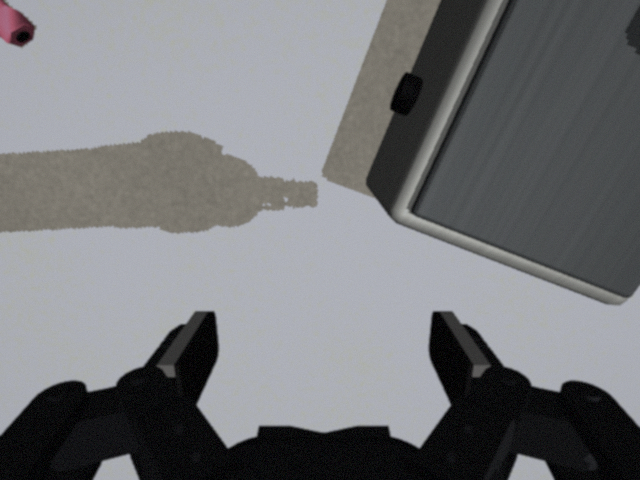

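The scene view shows the loose valve (363,240), flange (413,263), tee (264,208), window (315,228) and the closed dry box (515,290). There are pink tees at (270,172) and (147,243) and a blue tray at (443,410). Next I'll enlarge the top view.

```bash
python3 - <<'E'
import cv2
p=cv2.imread('pics/top0.png')
cv2.imwrite('pics/top0a.png',cv2.resize(p[220:340,100:290],None,fx=4,fy=4,interpolation=cv2.INTER_CUBIC))
cv2.imwrite('pics/top0b.png',cv2.resize(p[140:320,290:530],None,fx=3.3,fy=3.3,interpolation=cv2.INTER_CUBIC))
E
```

```text
(no output)
```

View pics/top0a.png

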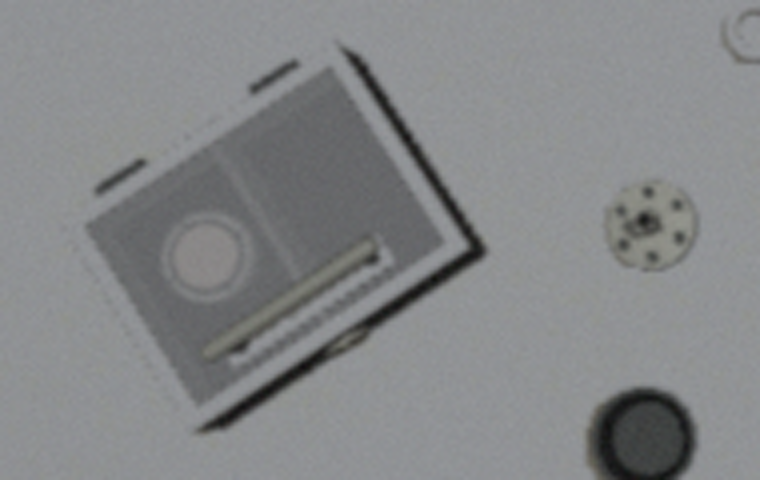

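View pics/top0b.png

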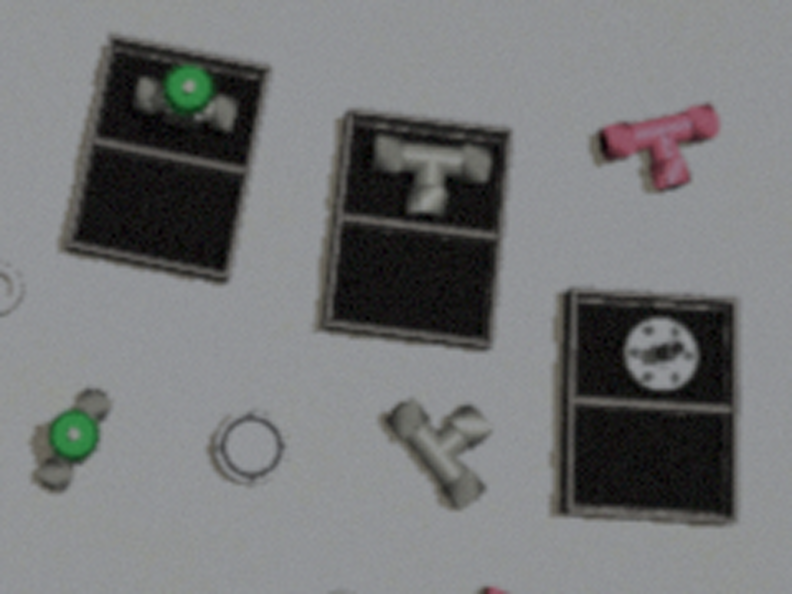

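```bash
cat > h.py <<'E'
import numpy as np, cv2
def load(n):
    f=np.load(n); return f['p'],f['d'],dict(mtx=f['mtx'],R=f['R'],t=f['t'])
def ray(c,uv,z):
    uv=np.atleast_2d(np.asarray(uv,float)); K=np.linalg.inv(c['mtx'])
    d=(np.c_[uv,np.ones(len(uv))]@K.T)@c['R']; o=-c['R'].T@c['t']
    return o+d*((z-o[2])/d[:,2])[:,None]
def cloud(d,c):
    v,u=np.mgrid[:480,:640]; q=np.stack([(u-c['mtx'][0,2])/c['mtx'][0,0]*d,(v-c['mtx'][1,2])/c['mtx'][1,1]*d,d],-1)
    return (q-c['t'])@c['R']
def proj(c,X):
    q=np.atleast_2d(X)@c['R'].T+c['t']; q=q@c['mtx'].T; return q[:,:2]/q[:,2:]
E
python3 - <<'E'
from h import *
np.set_printoptions(precision=4,suppress=True)
p,d,c=load('pics/top0.npz'); W=cloud(d,c); Z=W[...,2]
print('table z',np.median(Z[290:310,280:300]), (d==0).mean())
# Z-image
im=np.clip(Z/0.1*255,0,255).astype(np.uint8)
cv2.imwrite('pics/z0.png',cv2.applyColorMap(im,2))
# components of height>6mm
m=((Z>0.008)&(d>0)&(Z<.2)).astype(np.uint8)
n,l,st,ce=cv2.connectedComponentsWithStats(m)
for i in range(1,n):
    x,y,w,h,a=st[i]
    if a<100 or a>8000 or y>345 or y<100: continue
    P=W[l==i]; r=cv2.minAreaRect((P[:,:2]*1000).astype(np.float32))
    print(st[i],'ctr px',ce[i].round(1),'zmax',np.percentile(P[:,2],98).round(4),'med',P.mean(0), r)
E
```

```text
table z 2.4970102218967526e-05 0.004075520833333333
[159 116  69  76 863] ctr px [192.8 152.4] zmax 0.026 med [0.7314 0.316  0.0181] ((730.188232421875, 315.08746337890625), (122.68375396728516, 162.6500244140625), 73.88240051269531)
[309 150  63  76 698] ctr px [340.1 186.6] zmax 0.0262 med [ 0.6474 -0.0349  0.019 ] ((648.95361328125, -35.76460266113281), (120.08036804199219, 167.51675415039062), 78.33516693115234)
[328 160  34  21 421] ctr px [345.4 170.2] zmax 0.0701 med [ 0.6803 -0.0466  0.0431] ((685.2975463867188, -48.22702407836914), (75.25904846191406, 41.26114273071289), 67.20341491699219)
[ 387  173   58   73 1273] ctr px [417.6 201.3] zmax 0.0308 med [ 0.6113 -0.2175  0.0211] ((593.975830078125, -214.0893096923828), (121.93779754638672, 161.452880859375), 82.78923797607422)
[471 172  37  26 484] ctr px [489.5 183. ] zmax 0.028 med [ 0.6554 -0.3901  0.021 ] ((649.9539794921875, -391.945556640625), (54.30837631225586, 84.3369369506836), 11.583992004394531)
[258 195  18  20 280] ctr px [266.7 204.6] zmax 0.0776 med [0.5969 0.1347 0.0515] ((600.4152221679688, 136.6736907958984
[... 1398 characters left out ...]
6.2] zmax 0.0466 med [0.436  0.1471 0.0151] ((436.1938171386719, 148.33477783203125), (50.216312408447266, 49.519596099853516), 69.5657958984375)
[354 265  23  22 393] ctr px [365.  275.4] zmax 0.0214 med [ 0.437  -0.0912  0.0164] ((436.9504699707031, -91.22855377197266), (48.95616912841797, 50.87696075439453), 0.7037553191184998)
[247 317  27  27 286] ctr px [258.9 330.3] zmax 0.0388 med [0.3135 0.1507 0.0275] ((314.7917175292969, 146.91473388671875), (57.09619903564453, 57.88649368286133), 44.4175910949707)
[433 318  38  31 523] ctr px [450.1 333.1] zmax 0.028 med [ 0.3052 -0.2825  0.021 ] ((298.5778503417969, -280.7290344238281), (84.4043960571289, 52.937164306640625), 63.085628509521484)
```

View pics/z0.png

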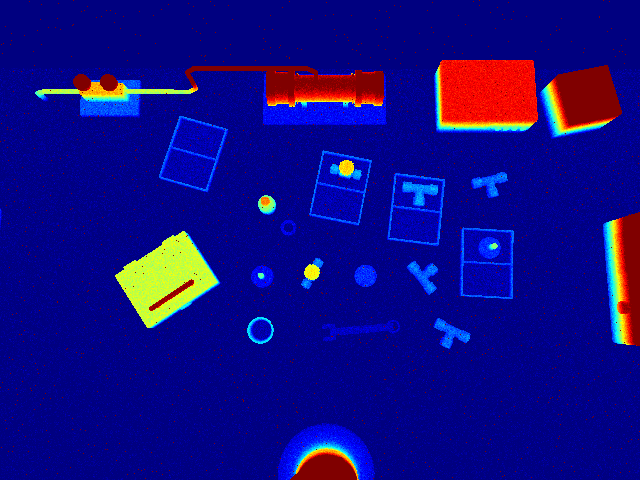

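The height map separates the parts cleanly. Candidates, as top-view pixels:
- **Valve:** the green-handled valve at (312,272) is loose. The one at (346,168) is in its tray, and the green knobs at (82,81) and (109,81) are on the pipe.
- **Tee:** the steel one at (423,275). Those at (490,183) and (451,333) are pink, and (420,190) is in its tray.
- **Flange:** (262,276). The one at (490,247) is in its tray.
- **Window:** (365,275). The rings at (288,227) and (260,330) are not windows.
- **Trays:** valve tray (341,187), tee tray (416,209), flange tray (487,263). The tray at (194,154) is the blue one to leave alone.

Next I'll refine the measurements and compare the two cameras.

```bash
python3 - <<'E'
from h import *
np.set_printoptions(precision=4,suppress=True)
for n in ['top','scene']:
    p,d,c=load(f'pics/{n}0.npz'); W=cloud(d,c); Z=W[...,2]; ok=(d>0)
    def near(x,y,r,z0,z1): 
        m=ok&(np.hypot(W[...,0]-x,W[...,1]-y)<r)&(Z>z0)&(Z<z1); return W[m]
    def circ(P):
        return np.array(cv2.minEnclosingCircle((P[:,:2]*1000).astype(np.float32))[0]), P.mean(0)
    print(n)
    P=near(.442,.032,.03,.057,.075); print('valve top',circ(P),len(P))
    P=near(.442,.032,.045,.008,.035); 
    u=np.linalg.svd(P[:,:2]-P[:,:2].mean(0),full_matrices=False)[2][0]; print(' body axis deg',np.degrees(np.arctan2(u[1],u[0])),P.mean(0))
    for nm,x,y in [('flange',.436,.148),('flange in tray',.502,-.383)]:
        P=near(x,y,.03,.036,.06); print(nm,'stub',P.mean(0),len(P)); P=near(x,y,.035,.009,.018); print('  disc',circ(P))
    P=near(.437,-.091,.035,.012,.022); print('window',circ(P),len(P))
    P=near(.438,-.228,.06,.009,.035); print('tee',cv2.minAreaRect((P[:,:2]*1000).astype(np.float32)),P.mean(0)); 
    # trays
    for nm,x,y in [('valve_tray',.648,-.036),('tee_tray',.594,-.215),('flange_tray',.467,-.375)]:
        m=ok&(np.hypot(W[...,0]-x,W[...,1]-y)<.11)&(Z>.010)&(Z<.030)
        m=cv2.morphologyEx(m.astype(np.uint8),cv2.MORPH_CLOSE,np.ones((3,3)))
        cs=cv2.findContours(m,cv2.RETR_EXTERNAL,cv2.CHAIN_APPROX_NONE)[0]; k=max(cs,key=cv2.contourArea)[:,0]
        X=ray(c,k,.022); r=cv2.minAreaRect((X[:,:2]*1000).astype(np.float32)); print(nm,r)
    m=ok&(np.hypot(W[...,0]-.43,W[...,1]-.357)<.14)&(Z>.052)&(Z<.066)
    P=W[m]; print('cover',np.median(P[:,2]),cv2.minAreaRect((P[:,:2]*1000).astype(np.float32)),P.mean(0))
    P=near(.43,.357,.14,.088,.11); u=np.linalg.svd(P[:,:2]-P[:,:2].mean(0),full_matrices=False)[2][0]; print('handle',P.mean(0),np.percentile(P[:,2],90),np.degrees(np.arctan2(u[1],u[0])),cv2.minAreaRect((P[:,:2]*1000).astype(np.float32)),len(P))
E
```

```text
top
valve top (array([443.2427,  31.4096]), array([0.4427, 0.0321, 0.0621])) 177
 body axis deg 150.97483014932226 [0.4411 0.0323 0.0227]
flange stub [0.4364 0.1472 0.0452] 28
  disc (array([434.0919, 145.7255]), array([0.4362, 0.1471, 0.0125]))
flange in tray stub [ 0.5017 -0.3824  0.0482] 37
  disc (array([ 505.3789, -383.7747]), array([ 0.5016, -0.3815,  0.0153]))
window (array([437.2876, -91.5701]), array([ 0.4373, -0.0916,  0.0166])) 370
tee ((441.8994445800781, -232.94442749023438), (83.12860107421875, 54.14780044555664), 37.886661529541016) [ 0.4367 -0.2264  0.0211]
valve_tray ((644.9492797851562, -34.924949645996094), (119.87374877929688, 162.1201171875), 78.35710906982422)
tee_tray ((592.7078247070312, -212.65780639648438), (121.39433288574219, 162.6151580810547), 82.57763671875)
flange_tray ((466.002197265625, -372.4934387207031), (122.95291900634766, 161.26707458496094), 85.71483612060547)
cover 0.05769401538152521 ((430.48089599609375, 357.9179382324219), (147.22164916992188, 181.0679931640625), 34.38811492919922) [0.4304 0.3577 0.0577]
handle [0.3914 0.33   0.0976] 0.100
[... 683 characters left out ...]
639587402344) [ 0.4421 -0.2265  0.0205]
valve_tray ((649.2598876953125, -34.53898620605469), (126.96360778808594, 166.6229705810547), 78.16163635253906)
tee_tray ((596.6990356445312, -212.14498901367188), (129.6488037109375, 167.50039672851562), 81.99083709716797)
flange_tray ((469.97625732421875, -370.3036804199219), (134.32516479492188, 170.23944091796875), 86.55691528320312)
cover 0.05764526376084021 ((430.20703125, 356.0665588378906), (149.74404907226562, 182.9676055908203), 34.005401611328125) [0.4348 0.3571 0.0576]
handle [0.3938 0.3293 0.0963] 0.09941446265904715 -56.1422459256523 ((392.1856384277344, 329.565673828125), (14.924108505249023, 110.97917175292969), 34.425315856933594) 298
```

```bash
cat >> h.py <<'E'
from scipy.spatial.transform import Rotation as Ro
def plan(x,y,z,beta,off=.155):
    """grasp point target world, jaw angle deg -> tool shifts and twist"""
    from station import observe
    s=observe(); R=Ro.from_euler('xyz',s['orientation']).as_matrix()
    b=np.degrees(np.arctan2(R[1,2],R[0,2])); dy=(beta-b+90)%180-90
    tcp=np.array([x,y,z+off]); dw=tcp-s['tcp_pos']
    sh=R.T@dw
    print('t %.2f tcp'%s['time'],s['tcp_pos'].round(4),'down',R[:,0].round(3),'jaw %.1f'%b,'q7 %.2f'%s['joints'][6],'gap %.3f'%s['finger_gap'],'F',s['force'].round(1))
    print('  shift',sh.round(4),'twist %.1f'%(-dy),'az',round(np.degrees(np.arctan2(y,x)),1))
E
python3 -c "
from h import *
plan(.4435,.0315,.200,40)"
```

```text
t 0.15 tcp [ 0.2439 -0.6292  0.4039] down [-0.001  0.001 -1.   ] jaw -68.8 q7 -0.08 gap 1.000 F [-0.7  0.3  1. ]
  shift [ 0.0497  0.4249 -0.5438] twist 71.2 az 4.1
```

```bash
python3 - <<'E'
s=open('h.py').read()
s=s.replace("dy=(beta-b+90)%180-90\n","az=np.degrees(np.arctan2(y,x)); bt=az+(beta-az+90)%180-90; dy=bt-b\n")
open('h.py','w').write(s)
E
python3 -c "
from h import *
plan(.4435,.0315,.200,40)"
```

```text
t 0.15 tcp [ 0.2439 -0.6292  0.4039] down [-0.001  0.001 -1.   ] jaw -68.8 q7 -0.08 gap 1.000 F [-0.7  0.3  1. ]
  shift [ 0.0497  0.4249 -0.5438] twist -108.8 az 4.1
```

Call:
carry_out:
  commands:
    - [0.085,0.05,0.425,-0.544,-108.8]
    - [0.085,0.05,0.425,-0.544,-108.8]
    - [0.085,0.05,0.425,-0.544,-108.8]
    - [0.085,0.05,0.425,-0.544,-108.8]
    - [0.085,0.05,0.425,-0.544,-108.8]
    - [0.085,0.05,0.425,-0.544,-108.8]
    - [0.085,0.05,0.425,-0.544,-108.8]
    - [0.085,0.05,0.425,-0.544,-108.8]
    - [0.085,0.05,0.425,-0.544,-108.8]
    - [0.085,0.05,0.425,-0.544,-108.8]
    - [0.085,0.05,0.425,-0.544,-108.8]
    - [0.085,0.05,0.425,-0.544,-108.8]
  squeeze: 50

```text
time: 1.35
tcp_pos: [0.417, -0.0546, 0.3615]
orientation: [-1.437, 1.57, -0.833]
force: [0.8, -0.4, -0.1]
finger_gap: 0.997
```

```bash
python3 -c "
from h import *
plan(.4435,.0315,.160,40)"
```

```text
t 1.35 tcp [ 0.417  -0.0546  0.3615] down [ 0.001 -0.001 -1.   ] jaw 34.6 q7 0.51 gap 0.997 F [ 0.8 -0.4 -0.1]
  shift [0.0464 0.0559 0.0707] twist -5.4 az 4.1
```

Call:
carry_out:
  commands:
    - [0.085,0.046,0.056,0.071,-5.4]
    - [0.085,0.046,0.056,0.071,-5.4]
    - [0.085,0.046,0.056,0.071,-5.4]
    - [0.085,0.046,0.056,0.071,-5.4]

```text
time: 1.75
tcp_pos: [0.444, 0.0308, 0.3147]
orientation: [2.206, 1.569, 2.903]
force: [0.6, -0.9, -0.4]
finger_gap: 0.996
```

```bash
cat > snap.py <<'E'
import sys
from h import *
from station import eyes
def snap(n,name):
    c=eyes.calibration(n); p,d=eyes.camera(n)
    cv2.imwrite(f'pics/{name}.png',p[:,:,::-1]); np.savez(f'pics/{name}.npz',p=p,d=d,**c); return p,d,c
if __name__=='__main__': snap(sys.argv[1],sys.argv[2])
E
python3 - <<'E'
from h import *
from snap import snap
p,d,c=snap('wrist','w1')
np.set_printoptions(precision=4,suppress=True)
W=cloud(d,c)
m=(d>0)&(np.hypot(W[...,0]-.4435,W[...,1]-.0315)<.03)&(W[...,2]>.057)&(W[...,2]<.07)
print(W[m].mean(0),m.sum())
plan(.4435,.0315,.054,40)
E
```

```text
[0.4416 0.0312 0.0603] 1893
t 1.80 tcp [0.444  0.0295 0.3151] down [-0.001 -0.    -1.   ] jaw 39.7 q7 0.27 gap 0.997 F [-0.5 -0.2 -0.3]
  shift [0.1061 0.0018 0.001 ] twist -0.3 az 4.1
```

View pics/w1.png

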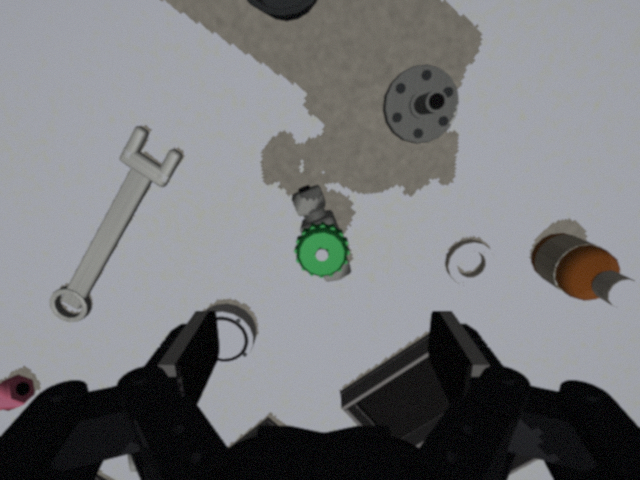

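The wrist crop shows the green-handled steel valve at (321,250), centred between the fingers; no other valve is near it. I'll grip it by the handle.

Call:
carry_out:
  commands:
    - [0.085,0.04,0.001,0.001,0]
    - [0.085,0.08,0.001,0.001,0]
    - [0.085,0.106,0.001,0.001,0]
    - [0.085,0.106,0.001,0.001,0]
    - [0.02,0.106,0.001,0.001,0]
    - [0.02,0.106,0.001,0.001,0]
    - [0.02,0.106,0.001,0.001,0]
    - [0.02,0.106,0.001,0.001,0]
    - [0.02,0.106,0.001,0.001,0]

```text
time: 2.7
tcp_pos: [0.4448, 0.031, 0.2109]
orientation: [-1.195, 1.568, -0.502]
force: [-1.3, -0.5, 8.2]
finger_gap: 0.375
```

```bash
python3 -c "
from h import *
plan(.610,-.027,.154,-32)"
```

```text
t 2.70 tcp [0.4448 0.031  0.2109] down [ 0.002 -0.001 -1.   ] jaw 39.7 q7 0.07 gap 0.375 F [-1.3 -0.5  8.2]
  shift [-0.0977 -0.1504  0.0902] twist 71.7 az -2.5
```

Call:
carry_out:
  commands:
    - [0.02,-0.04,0,0,0]
    - [0.02,-0.098,0,0,0]
    - [0.02,-0.098,-0.15,0.09,71.7]
    - [0.02,-0.098,-0.15,0.09,71.7]
    - [0.02,-0.098,-0.15,0.09,71.7]
    - [0.02,-0.098,-0.15,0.09,71.7]
    - [0.02,-0.098,-0.15,0.09,71.7]
    - [0.02,-0.098,-0.15,0.09,71.7]
    - [0.02,-0.098,-0.15,0.09,71.7]
    - [0.02,-0.098,-0.15,0.09,71.7]
    - [0.02,-0.098,-0.15,0.09,71.7]
    - [0.02,-0.098,-0.15,0.09,71.7]

```text
time: 3.9
tcp_pos: [0.609, -0.0265, 0.3076]
orientation: [-1.354, 1.571, -1.912]
force: [0.2, -0.5, -1.8]
finger_gap: 0.375
```

```bash
python3 -c "
from h import *
from snap import snap
p,d,c=snap('wrist','w2'); print(proj(c,[[.610,-.027,.004]]))
plan(.610,-.027,.060,-32)"
```

```text
[[324.3841814  232.73501823]]
t 3.95 tcp [ 0.6091 -0.0266  0.3076] down [-0. -0. -1.] jaw -31.9 q7 -0.76 gap 0.371 F [ 0.2 -0.  -2.2]
  shift [0.0926 0.0002 0.001 ] twist 0.1 az -2.5
```

View pics/w2.png

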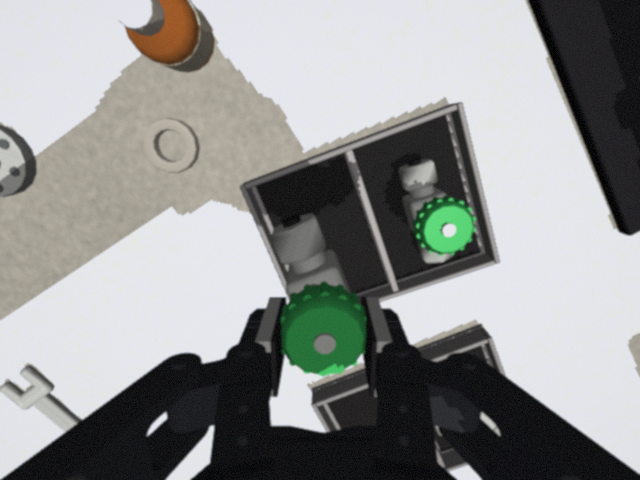

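The valve hangs upright with its nuts parallel to the tray's divider. The empty bay's centre projects to (324,233), which is where the bay shows in the picture. I'll lower it now.

Call:
carry_out:
  commands:
    - [0.02,0.04,0,0.001,0]
    - [0.02,0.075,0,0.001,0]
    - [0.02,0.085,0,0.001,0]
    - [0.02,0.093,0,0.001,0]
    - [0.02,0.093,0,0.001,0]

```text
time: 4.45
tcp_pos: [0.611, -0.0267, 0.2158]
orientation: [0.803, 1.569, 0.246]
force: [1.0, 0.5, -1.4]
finger_gap: 0.37
```

Call:
carry_out:
  commands:
    - [0.02,0.002,0,0,0]
    - [0.02,0.002,0,0,0]

```text
time: 4.65
tcp_pos: [0.6113, -0.0267, 0.215]
orientation: [0.642, 1.567, 0.085]
force: [-1.8, 0.9, 5.8]
finger_gap: 0.374
```

Call:
carry_out:
  commands:
    - [0.055,0,0,0,0]
    - [0.055,0,0,0,0]
    - [0.055,0,0,0,0]
    - [0.055,-0.04,0,0,0]
    - [0.055,-0.09,0,0,0]
    - [0.055,-0.13,0,0,0]
    - [0.055,-0.15,0,0,0]

```text
time: 5.35
tcp_pos: [0.611, -0.027, 0.3668]
orientation: [0.541, 1.564, -0.017]
force: [0.3, 0.8, 0.0]
finger_gap: 0.647
```

```bash
python3 -c "
from h import *
from snap import snap
snap('wrist','w3')
plan(.437,.147,.150,20)"
```

```text
t 5.40 tcp [ 0.6116 -0.0269  0.369 ] down [ 0.01 -0.   -1.  ] jaw -32.0 q7 -0.74 gap 0.643 F [0.3 0.1 1.3]
  shift [ 0.0621  0.0547 -0.2408] twist -52.0 az 18.6
```

View pics/w3.png

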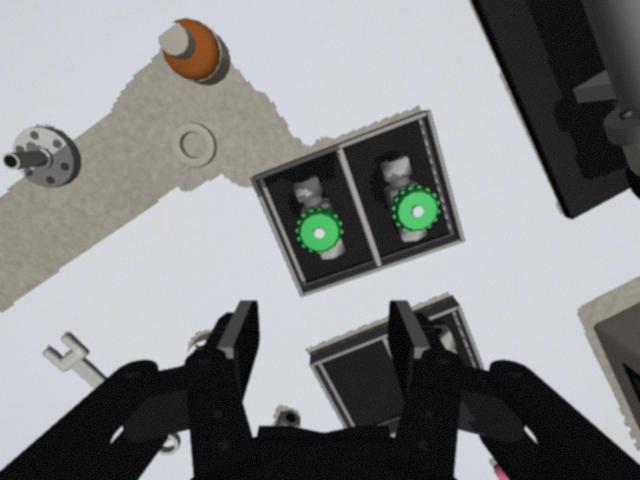

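The valve now stands upright in the near bay at (320,232), beside the other valve. Flange next.

Call:
carry_out:
  commands:
    - [0.045,0.062,0.055,-0.241,-32]
    - [0.045,0.062,0.055,-0.241,-32]
    - [0.045,0.062,0.055,-0.241,-32]
    - [0.045,0.062,0.055,-0.241,-32]
    - [0.045,0.062,0.055,-0.241,-32]
    - [0.045,0.062,0.055,-0.241,-32]
    - [0.045,0.062,0.055,-0.241,-32]

```text
time: 6.1
tcp_pos: [0.4339, 0.1479, 0.2999]
orientation: [-2.611, 1.57, -2.607]
force: [1.0, -0.8, 0.1]
finger_gap: 0.529
```

```bash
python3 -c "
from h import *
from snap import snap
np.set_printoptions(precision=4,suppress=True)
p,d,c=snap('wrist','w4');W=cloud(d,c)
m=(d>0)&(np.hypot(W[...,0]-.437,W[...,1]-.147)<.02)&(W[...,2]>.041)&(W[...,2]<.06)
print(W[m].mean(0),m.sum())
m=(d>0)&(np.hypot(W[...,0]-.437,W[...,1]-.147)<.04)&(W[...,2]>.008)&(W[...,2]<.016)
print(W[m].mean(0),cv2.minEnclosingCircle((W[m][:,:2]*1000).astype(np.float32)))
plan(.437,.147,.034,0)"
```

```text
[0.4362 0.1467 0.0447] 328
[0.4362 0.1486 0.0108] ((436.1194152832031, 146.18927001953125), 25.894855499267578)
t 6.15 tcp [0.4352 0.1469 0.3003] down [ 0. -0. -1.] jaw 0.0 q7 -0.65 gap 0.524 F [0.9 0.  0.5]
  shift [0.1113 0.0001 0.0018] twist 0.0 az 18.6
```

View pics/w4.png

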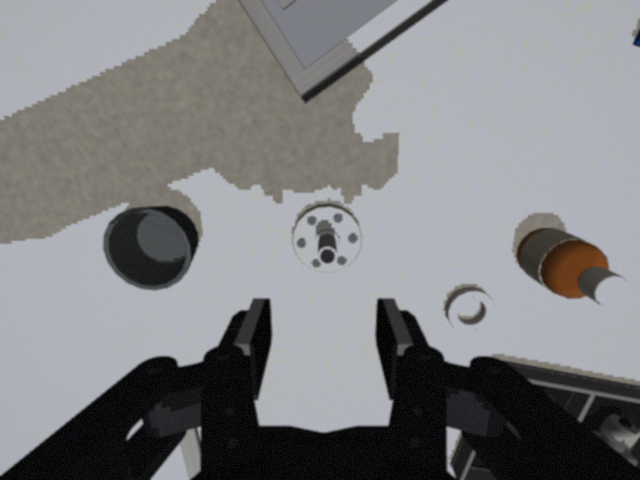

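The wrist view shows the flange at (327,240), with its stub at (326,255) centred between the fingers. The wrist and top measurements agree within 1 mm.

Call:
carry_out:
  commands:
    - [0.045,0.04,0,0.001,0]
    - [0.045,0.08,0,0.001,0]
    - [0.045,0.111,0,0.001,0]
    - [0.045,0.111,0,0.001,0]
    - [0.0,0.111,0,0.001,0]
    - [0.0,0.111,0,0.001,0]
    - [0.0,0.111,0,0.001,0]
    - [0.0,0.111,0,0.001,0]

```text
time: 6.95
tcp_pos: [0.437, 0.1471, 0.191]
orientation: [0.17, 1.567, 0.169]
force: [0.8, -0.7, 7.5]
finger_gap: 0.129
```

```bash
python3 -c "
from h import *
plan(.429,-.3695,.12,-70)"
```

```text
t 6.95 tcp [0.437  0.1471 0.191 ] down [ 0.004  0.001 -1.   ] jaw -0.0 q7 -0.82 gap 0.129 F [ 0.8 -0.7  7.5]
  shift [-0.0844 -0.5166 -0.0075] twist 70.0 az -40.7
```

Call:
carry_out:
  commands:
    - [0.0,-0.04,0,0,0]
    - [0.0,-0.09,0,0,0]
    - [0.0,-0.11,-0.05,0,6]
    - [0.0,-0.11,-0.517,-0.0075,70]
    - [0.0,-0.11,-0.517,-0.0075,70]
    - [0.0,-0.11,-0.517,-0.0075,70]
    - [0.0,-0.11,-0.517,-0.0075,70]
    - [0.0,-0.11,-0.517,-0.0075,70]
    - [0.0,-0.11,-0.517,-0.0075,70]
    - [0.0,-0.11,-0.517,-0.0075,70]
    - [0.0,-0.11,-0.517,-0.0075,70]
    - [0.0,-0.11,-0.517,-0.0075,70]

```text
time: 8.15
tcp_pos: [0.4283, -0.3509, 0.2998]
orientation: [0.915, 1.57, -0.307]
force: [1.1, 0.6, -2.1]
finger_gap: 0.13
```

```bash
python3 -c "
from h import *
plan(.429,-.3695,.12,-70)"
```

```text
t 8.15 tcp [ 0.4283 -0.3509  0.2998] down [ 0. -0. -1.] jaw -70.0 q7 -0.68 gap 0.130 F [ 1.1  0.6 -2.1]
  shift [ 0.0248 -0.0057  0.0178] twist -0.0 az -40.7
```

Call:
carry_out:
  commands:
    - [0.0,0.025,-0.0055,0.018,0]
    - [0.0,0.025,-0.0055,0.018,0]
    - [0.0,0.025,-0.0055,0.018,0]

```text
time: 8.45
tcp_pos: [0.4295, -0.3676, 0.2739]
orientation: [-2.955, 1.569, 2.106]
force: [-0.0, 0.2, -1.7]
finger_gap: 0.129
```

```bash
python3 -c "
from h import *
from snap import snap
p,d,c=snap('wrist','w5'); print(proj(c,[[.429,-.3695,.004]]))
plan(.429,-.3695,.042,-70)"
```

```text
[[325.8338242  248.17357014]]
t 8.50 tcp [ 0.4301 -0.3669  0.2745] down [ 0.     0.001 -1.   ] jaw -69.9 q7 -0.66 gap 0.130 F [ 1.   0.7 -1.8]
  shift [ 0.0775 -0.002   0.0021] twist 0.1 az -40.7
```

View pics/w5.png

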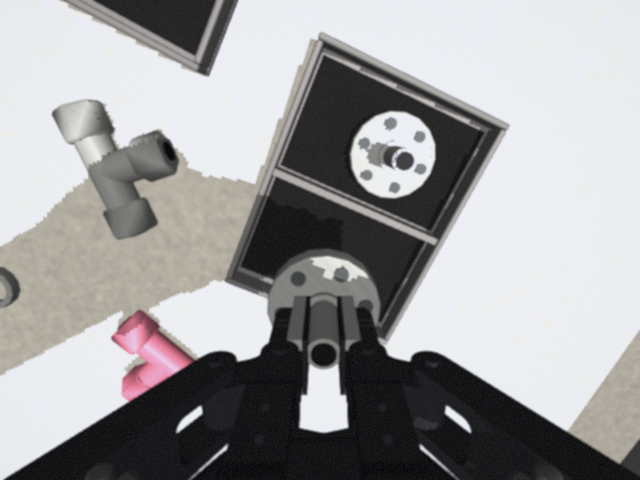

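Call:
carry_out:
  commands:
    - [0.0,0.03,-0.002,0.002,0]
    - [0.0,0.06,-0.002,0.002,0]
    - [0.0,0.07,-0.002,0.002,0]
    - [0.0,0.078,-0.002,0.002,0]
    - [0.0,0.078,-0.002,0.002,0]
    - [0.0,0.079,-0.002,0.002,0]

```text
time: 9.1
tcp_pos: [0.4294, -0.3707, 0.1966]
orientation: [0.621, 1.568, -0.6]
force: [-0.6, -0.2, -2.3]
finger_gap: 0.133
```

Call:
carry_out:
  commands:
    - [0.0,0.0015,0,0,0]
    - [0.0,0.002,0,0,0]
    - [0.0,0.003,0,0,0]

```text
time: 9.4
tcp_pos: [0.4294, -0.371, 0.195]
orientation: [0.506, 1.569, -0.716]
force: [-4.7, 4.2, 19.7]
finger_gap: 0.133
```

Contact with the floor; release and rise.

Call:
carry_out:
  commands:
    - [0.0,-0.001,0,0,0]
    - [0.035,-0.001,0,0,0]
    - [0.035,-0.001,0,0,0]
    - [0.035,-0.001,0,0,0]
    - [0.035,-0.04,0,0,0]
    - [0.035,-0.08,0,0,0]
    - [0.035,-0.11,0,0,0]
    - [0.035,-0.11,0,0,0]

```text
time: 10.2
tcp_pos: [0.43, -0.3716, 0.3068]
orientation: [0.555, 1.562, -0.667]
force: [0.2, 0.2, 0.9]
finger_gap: 0.411
```

```bash
python3 -c "
from h import *
from snap import snap
p,d,c=snap('wrist','w6');
np.set_printoptions(precision=4,suppress=True)
W=cloud(d,c)
m=((d>0)&(np.hypot(W[...,0]-.435,W[...,1]+.230)<.065)&(W[...,2]>.010)&(W[...,2]<.035)).astype(np.uint8)
n,l,st,ce=cv2.connectedComponentsWithStats(m); i=1+np.argmax(st[1:,4]); P=W[l==i]
print(st[i],cv2.minAreaRect((P[:,:2]*1000).astype(np.float32)))
plan(.450,-.244,.12,38)"
```

```text
[  76  104  109  124 6020] ((440.7958984375, -236.01968383789062), (83.19606018066406, 55.05449676513672), 38.179317474365234)
t 10.25 tcp [ 0.4292 -0.3711  0.3044] down [ 0.004 -0.003 -1.   ] jaw -70.0 q7 -0.65 gap 0.410 F [-0.6  0.2 -0.3]
  shift [ 0.0291  0.0629 -0.1124] twist -108.0 az -28.5
```

View pics/w6.png

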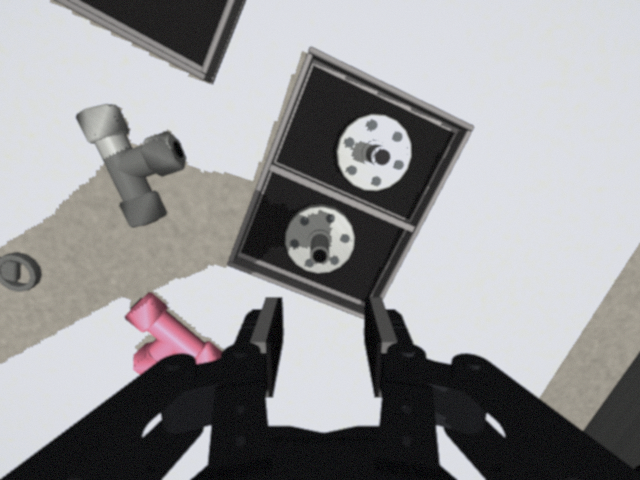

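The flange lies flat in the near bay at (320,240). Next the grey steel tee at (130,165); the pink one at (175,340) is left alone.

Call:
carry_out:
  commands:
    - [0.05,0.03,0.063,-0.112,-108]
    - [0.05,0.03,0.063,-0.112,-108]
    - [0.05,0.03,0.063,-0.112,-108]
    - [0.05,0.03,0.063,-0.112,-108]
    - [0.05,0.03,0.063,-0.112,-108]
    - [0.05,0.03,0.063,-0.112,-108]
    - [0.05,0.03,0.063,-0.112,-108]
    - [0.05,0.03,0.063,-0.112,-108]
    - [0.05,0.03,0.063,-0.112,-108]
    - [0.05,0.03,0.063,-0.112,-108]
    - [0.05,0.03,0.063,-0.112,-108]
    - [0.05,0.03,0.063,-0.112,-108]

```text
time: 11.45
tcp_pos: [0.4489, -0.2437, 0.2708]
orientation: [1.889, 1.568, 2.474]
force: [-0.5, 0.8, 0.5]
finger_gap: 0.581
```

Call:
carry_out:
  commands:
    - [0.05,0,0,0,-5]
    - [0.05,0,0,0,-5]
    - [0.05,0,0,0,-5]

```text
time: 11.75
tcp_pos: [0.4491, -0.2438, 0.2713]
orientation: [1.755, 1.569, 2.418]
force: [-0.0, -0.2, -0.0]
finger_gap: 0.586
```

```bash
python3 -c "
from h import *
from snap import snap
p,d,c=snap('wrist','w7');
np.set_printoptions(precision=4,suppress=True)
W=cloud(d,c)
m=((d>0)&(np.hypot(W[...,0]-.441,W[...,1]+.235)<.065)&(W[...,2]>.010)&(W[...,2]<.035)).astype(np.uint8)
n,l,st,ce=cv2.connectedComponentsWithStats(m); i=1+np.argmax(st[1:,4]); P=W[l==i]
print(st[i],cv2.minAreaRect((P[:,:2]*1000).astype(np.float32)))
plan(.4496,-.2451,.020,38)"
```

```text
[ 255  193  135   86 6631] ((440.6240234375, -234.9368896484375), (82.19816589355469, 53.5467529296875), 37.5694580078125)
t 11.80 tcp [ 0.4492 -0.2438  0.2716] down [-0.001  0.001 -1.   ] jaw 38.1 q7 0.75 gap 0.584 F [-0.2  0.3  0.1]
  shift [ 0.0966 -0.0014 -0.0005] twist 0.1 az -28.6
```

View pics/w7.png

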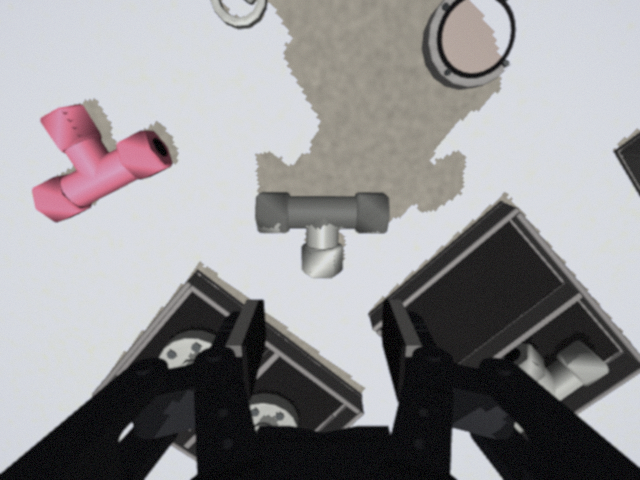

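Call:
carry_out:
  commands:
    - [0.05,0.04,-0.001,-0.001,0]
    - [0.05,0.08,-0.001,-0.001,0]
    - [0.05,0.0955,-0.001,-0.001,0]
    - [0.05,0.0955,-0.001,-0.001,0]
    - [0.01,0.0955,-0.001,-0.001,0]
    - [0.01,0.0955,-0.001,-0.001,0]
    - [0.01,0.0955,-0.001,-0.001,0]
    - [0.01,0.0955,-0.001,-0.001,0]
    - [0.01,0.0955,-0.001,-0.001,0]
  squeeze: 70

```text
time: 12.7
tcp_pos: [0.4501, -0.2454, 0.1782]
orientation: [-1.164, 1.568, -0.498]
force: [0.3, 0.6, 6.9]
finger_gap: 0.251
```

```bash
python3 -c "
from h import *
plan(.5694,-.2093,.120,82.5)"
```

```text
t 12.70 tcp [ 0.4501 -0.2454  0.1782] down [ 0.003 -0.001 -1.   ] jaw 38.1 q7 0.63 gap 0.251 F [0.3 0.6 6.9]
  shift [-0.0966 -0.0456  0.1162] twist 135.6 az -20.2
```

Call:
carry_out:
  commands:
    - [0.01,-0.04,0,0,0]
    - [0.01,-0.08,0,0,0]
    - [0.01,-0.097,-0.0456,0.116,-44.4]
    - [0.01,-0.097,-0.0456,0.116,-44.4]
    - [0.01,-0.097,-0.0456,0.116,-44.4]
    - [0.01,-0.097,-0.0456,0.116,-44.4]
    - [0.01,-0.097,-0.0456,0.116,-44.4]
    - [0.01,-0.097,-0.0456,0.116,-44.4]
    - [0.01,-0.097,-0.0456,0.116,-44.4]
    - [0.01,-0.097,-0.0456,0.116,-44.4]

```text
time: 13.7
tcp_pos: [0.5685, -0.2097, 0.2738]
orientation: [2.749, 1.57, -2.096]
force: [-0.2, -0.6, -2.2]
finger_gap: 0.251
```

```bash
python3 -c "
from h import *
from snap import snap
p,d,c=snap('wrist','w8'); print(proj(c,[[.556,-.2075,.004]]))
plan(.5694,-.2093,.025,82.5)"
```

```text
[[324.87263727 229.43916084]]
t 13.75 tcp [ 0.5685 -0.2096  0.2738] down [-0. -0. -1.] jaw 82.4 q7 1.27 gap 0.248 F [-0.3 -1.3 -2. ]
  shift [ 0.0938 -0.0008  0.0005] twist 179.9 az -20.2
```

View pics/w8.png

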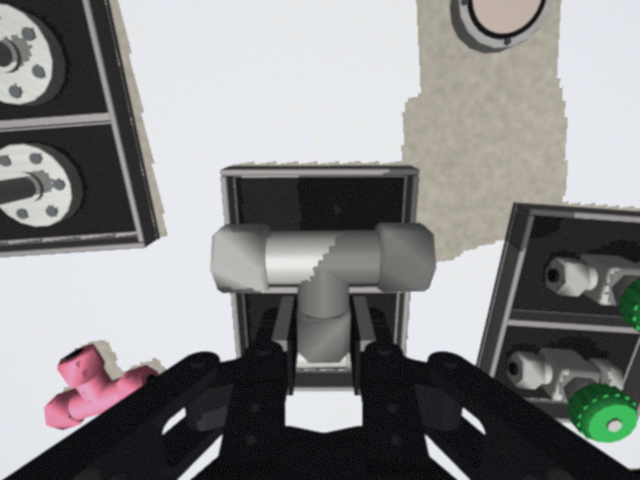

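The tee is held level, its run is parallel to the divider, and the bay centre matches its projection at (325,229).

Call:
carry_out:
  commands:
    - [0.01,0.03,-0.001,0.0,0]
    - [0.01,0.065,-0.001,0,0]
    - [0.01,0.08,-0.001,0,0]
    - [0.01,0.09,-0.001,0,0]
    - [0.01,0.091,-0.001,0,0]
    - [0.01,0.091,-0.001,0,0]

```text
time: 14.35
tcp_pos: [0.5704, -0.2095, 0.1837]
orientation: [-1.639, 1.569, -0.198]
force: [-0.3, -1.1, -1.9]
finger_gap: 0.248
```

Call:
carry_out:
  commands:
    - [0.01,0.001,0,0,0]
    - [0.01,0.002,0,0,0]
    - [0.01,0.0025,0,0,0]

```text
time: 14.65
tcp_pos: [0.5704, -0.2095, 0.1822]
orientation: [-2.078, 1.569, -0.637]
force: [-2.1, 0.2, 9.3]
finger_gap: 0.253
```

Call:
carry_out:
  commands:
    - [0.045,0,0,0,0]
    - [0.045,0,0,0,0]
    - [0.045,0,0,0,0]
    - [0.045,-0.04,0,0,0]
    - [0.045,-0.08,0,0,0]
    - [0.045,-0.12,0,0,0]
    - [0.045,-0.12,0,0,0]

```text
time: 15.35
tcp_pos: [0.5719, -0.2092, 0.3061]
orientation: [-1.73, 1.56, -0.29]
force: [0.4, 0.2, 0.4]
finger_gap: 0.526
```

```bash
python3 -c "
from h import *
from snap import snap
snap('wrist','w9')
plan(.392,.330,.150,34)"
```

```text
t 15.40 tcp [ 0.5707 -0.2094  0.3033] down [ 0.006 -0.002 -1.   ] jaw 82.5 q7 1.30 gap 0.526 F [-0.   0.3 -0.4]
  shift [-0.0039  0.2472  0.5117] twist 48.5 az 40.1
```

View pics/w9.png

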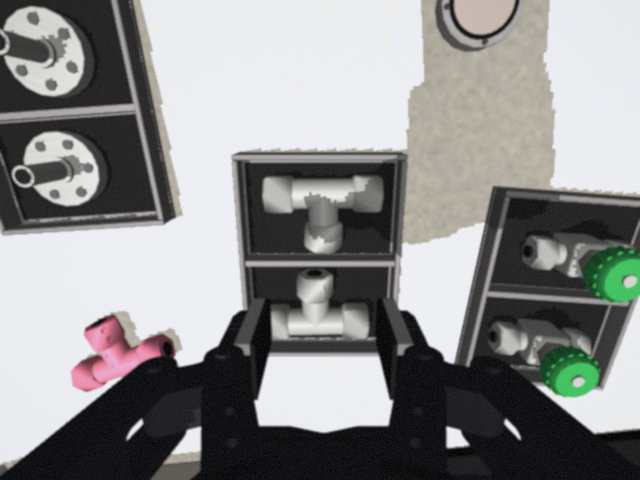

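The tee lies flat in the near bay at (323,205). Now the cover handle.

Call:
carry_out:
  commands:
    - [0.05,-0.054,0.247,0.512,48.5]
    - [0.05,-0.054,0.247,0.512,48.5]
    - [0.05,-0.054,0.247,0.512,48.5]
    - [0.05,-0.054,0.247,0.512,48.5]
    - [0.05,-0.054,0.247,0.512,48.5]
    - [0.05,-0.054,0.247,0.512,48.5]
    - [0.05,-0.054,0.247,0.512,48.5]
    - [0.05,-0.054,0.247,0.512,48.5]
    - [0.05,-0.054,0.247,0.512,48.5]
    - [0.05,-0.054,0.247,0.512,48.5]
    - [0.05,-0.054,0.247,0.512,48.5]
    - [0.05,-0.054,0.247,0.512,48.5]

```text
time: 16.6
tcp_pos: [0.3885, 0.3342, 0.3541]
orientation: [1.503, 1.568, 2.104]
force: [-0.9, 0.3, -0.3]
finger_gap: 0.588
```

Call:
carry_out:
  commands:
    - [0.05,0,0,0,0]
    - [0.05,0,0,0,0]

```text
time: 16.8
tcp_pos: [0.3911, 0.3297, 0.3531]
orientation: [-2.842, 1.568, -2.247]
force: [0.0, -0.5, -1.1]
finger_gap: 0.589
```

```bash
python3 -c "
from h import *
from snap import snap
np.set_printoptions(precision=4,suppress=True)
p,d,c=snap('wrist','w10'); W=cloud(d,c); Z=W[...,2]
m=(d>0)&(np.hypot(W[...,0]-.392,W[...,1]-.33)<.07)&(Z>.088)&(Z<.11)
P=W[m]; print('handle',P.mean(0),np.percentile(Z[m],95),cv2.minAreaRect((P[:,:2]*1000).astype(np.float32)),m.sum())
plan(.392,.330,.094,34)"
```

```text
handle [0.3886 0.3334 0.0964] 0.0982064429379937 ((390.9544372558594, 330.3089294433594), (10.69001579284668, 109.88865661621094), 33.79775619506836) 2609
t 16.85 tcp [0.3916 0.3289 0.3531] down [-0.001 -0.002 -1.   ] jaw 34.0 q7 -0.49 gap 0.585 F [ 0.9 -1.4 -0.3]
  shift [0.1041 0.0008 0.0012] twist -0.0 az 40.1
```

View pics/w10.png

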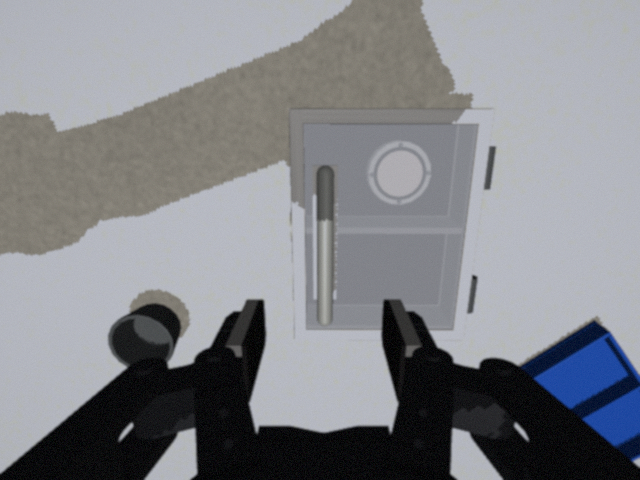

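Call:
carry_out:
  commands:
    - [0.05,0.04,0.001,0.001,0]
    - [0.05,0.08,0.001,0.001,0]
    - [0.05,0.104,0.001,0.001,0]
    - [0.05,0.104,0.001,0.001,0]
    - [0.0,0.104,0.001,0.001,0]
    - [0.0,0.104,0.001,0.001,0]
    - [0.0,0.104,0.001,0.001,0]
    - [0.0,0.104,0.001,0.001,0]
    - [0.0,0.104,0.001,0.001,0]
  squeeze: 40

```text
time: 17.75
tcp_pos: [0.3908, 0.331, 0.2516]
orientation: [-2.151, 1.568, -1.557]
force: [-4.0, -3.5, 6.3]
finger_gap: 0.114
```

```bash
python3 -c "
from h import *
for th in np.arange(0,1.75,.1): print('%.1f'%th, 'x %.4f z %.4f'%(-(115*np.sin(th)+43*np.cos(th)-43)/1e3,(115-115*np.cos(th)+43*np.sin(th))/1e3))
plan(.391,.330,.094,34)"
```

```text
0.0 x -0.0000 z 0.0000
0.1 x -0.0113 z 0.0049
0.2 x -0.0220 z 0.0108
0.3 x -0.0321 z 0.0178
0.4 x -0.0414 z 0.0258
0.5 x -0.0499 z 0.0347
0.6 x -0.0574 z 0.0444
0.7 x -0.0640 z 0.0547
0.8 x -0.0695 z 0.0657
0.9 x -0.0738 z 0.0772
1.0 x -0.0770 z 0.0890
1.1 x -0.0790 z 0.1012
1.2 x -0.0798 z 0.1134
1.3 x -0.0793 z 0.1257
1.4 x -0.0776 z 0.1378
1.5 x -0.0748 z 0.1498
1.6 x -0.0707 z 0.1613
1.7 x -0.0655 z 0.1725
t 17.75 tcp [0.3908 0.331  0.2516] down [ 0.    -0.002 -1.   ] jaw 34.0 q7 -0.63 gap 0.114 F [-4.  -3.5  6.3]
  shift [ 0.0026 -0.0009 -0.0004] twist 0.0 az 40.2
```

Call:
carry_out:
  commands:
    - [0.0,-0.006,0,0.0025,0]
    - [0.0,-0.0113,0,0.005,0]
    - [0.0,-0.017,0,0.008,0]
    - [0.0,-0.022,0,0.011,0]
    - [0.0,-0.027,0,0.0143,0]
    - [0.0,-0.032,0,0.018,0]
    - [0.0,-0.0415,0,0.026,0]
    - [0.0,-0.05,0,0.035,0]
    - [0.0,-0.0575,0,0.0445,0]
    - [0.0,-0.064,0,0.055,0]

```text
time: 18.75
tcp_pos: [0.4345, 0.361, 0.3159]
orientation: [-2.754, 1.559, -2.16]
force: [-6.7, -6.9, 8.5]
finger_gap: 0.108
```

```bash
python3 -c "
from h import *
from snap import snap
snap('scene','s11')
plan(.391,.330,.094,34)"
```

```text
t 18.80 tcp [0.4366 0.3623 0.3176] down [-0.002 -0.005 -1.   ] jaw 34.0 q7 -0.54 gap 0.107 F [ -9.6 -10.7  20.3]
  shift [ 0.0689 -0.001  -0.0555] twist 0.0 az 40.2
```

View pics/s11.png

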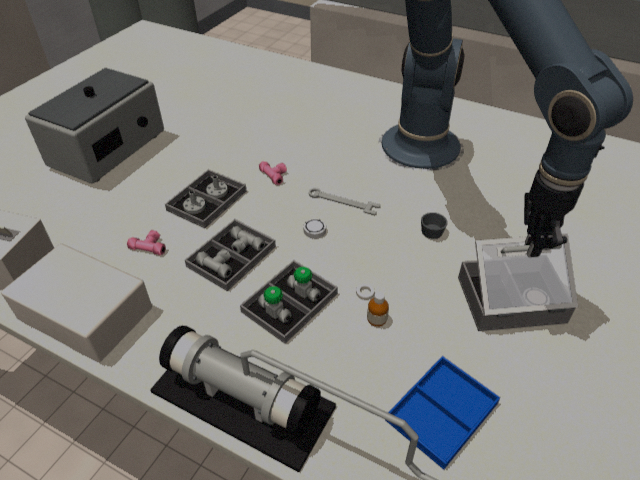

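The cover lifts with the handle. The force on the tool points radially outward, so I'm about 2–3 mm inside the arc; I'll correct that and continue.

Call:
carry_out:
  commands:
    - [0.0,-0.004,0,0.004,0]
    - [0.0,-0.0078,0,0.0097,0]
    - [0.0,-0.0122,0,0.0215,0]
    - [0.0,-0.0155,0,0.0335,0]
    - [0.0,-0.0175,0,0.046,0]
    - [0.0,-0.0175,0,0.046,0]

```text
time: 19.4
tcp_pos: [0.4766, 0.3887, 0.334]
orientation: [0.016, 1.567, 0.609]
force: [-0.0, -2.4, 5.6]
finger_gap: 0.111
```

```bash
python3 -c "
from h import *
plan(.391,.330,.094,34)"
```

```text
t 19.40 tcp [0.4766 0.3887 0.334 ] down [ 0.003  0.002 -1.   ] jaw 34.0 q7 -0.52 gap 0.111 F [-0.  -2.4  5.6]
  shift [ 0.0846 -0.0008 -0.1041] twist -0.0 az 40.2
```

Call:
carry_out:
  commands:
    - [0.0,-0.001,0,0.0124,0]
    - [0.0,-0.0005,0,0.025,0]
    - [0.0,0.0012,0,0.0373,0]
    - [0.0,0.004,0,0.0496,0]
    - [0.0,0.008,0,0.0613,0]
    - [0.0,0.0105,0,0.067,0]
    - [0.0,0.0105,0,0.067,0]

```text
time: 20.1
tcp_pos: [0.532, 0.4262, 0.3212]
orientation: [0.203, 1.568, 0.797]
force: [2.0, -0.4, 1.9]
finger_gap: 0.108
```

```bash
python3 -c "
from h import *
from snap import snap
p,d,c=snap('scene','s12'); cv2.imwrite('pics/s12c.png',cv2.resize(p[150:360,420:640,::-1],None,fx=2.7,fy=2.7))
plan(.391,.330,.094,34)"
```

```text
t 20.15 tcp [0.5317 0.426  0.3214] down [ 0.002  0.002 -1.   ] jaw 34.0 q7 -0.50 gap 0.109 F [1.4 1.2 1.7]
  shift [ 0.0719 -0.0009 -0.1705] twist 0.0 az 40.2
```

View pics/s12c.png

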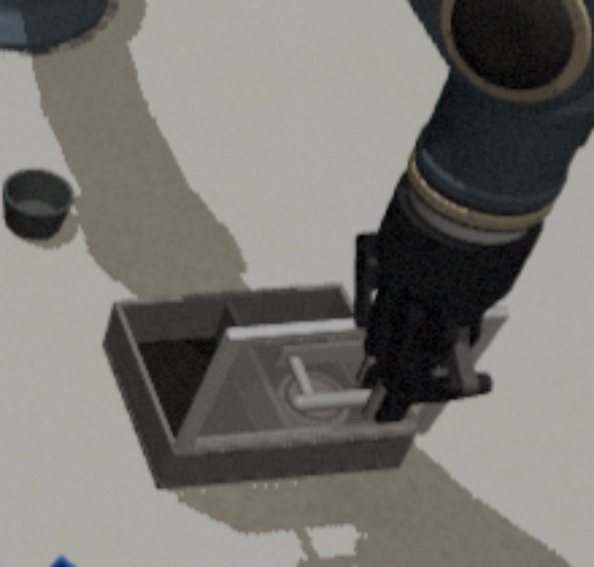

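The cover stands just about upright, with the bay open. Release and rise.

Call:
carry_out:
  commands:
    - [0.024,0,0,0,0]
    - [0.024,0,0,0,0]
    - [0.024,0,0,0,0]
    - [0.024,-0.04,0,0.001,0]
    - [0.024,-0.08,0,0.001,0]
    - [0.024,-0.12,0,0.001,0]
    - [0.024,-0.14,0,0.001,0]

```text
time: 20.85
tcp_pos: [0.5308, 0.4267, 0.4652]
orientation: [0.203, 1.567, 0.798]
force: [-0.3, 0.6, -0.4]
finger_gap: 0.279
```

```bash
python3 -c "
from h import *
plan(.437,-.0918,.180,34)"
```

```text
t 20.85 tcp [0.5308 0.4267 0.4652] down [ 0.003  0.003 -1.   ] jaw 34.1 q7 -0.43 gap 0.279 F [-0.3  0.6 -0.4]
  shift [ 0.1283 -0.3769 -0.3688] twist 0.1 az -11.9
```

Call:
carry_out:
  commands:
    - [0.08,0,-0.0377,-0.0369,0]
    - [0.08,0.128,-0.377,-0.369,0]
    - [0.08,0.128,-0.377,-0.369,0]
    - [0.08,0.128,-0.377,-0.369,0]
    - [0.08,0.128,-0.377,-0.369,0]
    - [0.08,0.128,-0.377,-0.369,0]
    - [0.08,0.128,-0.377,-0.369,0]
    - [0.08,0.128,-0.377,-0.369,0]
    - [0.08,0.128,-0.377,-0.369,0]
    - [0.08,0.128,-0.377,-0.369,0]
    - [0.08,0.128,-0.377,-0.369,0]
    - [0.08,0.128,-0.377,-0.369,0]

```text
time: 22.05
tcp_pos: [0.4343, -0.0984, 0.3313]
orientation: [2.802, 1.565, -2.897]
force: [-0.8, 0.3, 0.2]
finger_gap: 0.938
```

Call:
carry_out:
  commands:
    - [0.08,0,0,0,0]
    - [0.08,0,0,0,0]

```text
time: 22.25
tcp_pos: [0.437, -0.0916, 0.3336]
orientation: [0.025, 1.57, 0.621]
force: [0.6, -0.4, 0.7]
finger_gap: 0.937
```

```bash
python3 -c "
from h import *
from snap import snap
np.set_printoptions(precision=4,suppress=True)
p,d,c=snap('wrist','w13'); W=cloud(d,c); Z=W[...,2]
m=(d>0)&(np.hypot(W[...,0]-.437,W[...,1]+.0918)<.04)&(Z>.011)&(Z<.022)
P=W[m]; print('window',P.mean(0),cv2.minEnclosingCircle((P[:,:2]*1000).astype(np.float32)),m.sum())
p2,d2,c2=snap('top','t13'); W=cloud(d2,c2)
Z=W[...,2]; m=(d2>0)&(np.hypot(W[...,0]-.487,W[...,1]-.394)<.12)&(Z>.08)
P=W[m]; print('cover top',np.percentile(P[:,2],[50,95,99])); 
a=np.array([np.cos(np.radians(34)),np.sin(np.radians(34))]); q=(P[:,:2]-[.429,.355])@a; print('box x of high pts',[(z,np.median(q[abs(P[:,2]-z)<.006]),(abs(P[:,2]-z)<.006).sum()) for z in (.09,.12,.15,.165,.19)])
cv2.imwrite('pics/t13c.png',cv2.resize(p2[200:340,90:290,::-1],None,fx=4,fy=4))
plan(.437,-.0918,.015,34)"
```

```text
window [ 0.4362 -0.0926  0.015 ] ((436.8059387207031, -93.3784408569336), 25.891992568969727) 3025
cover top [0.1565 0.1904 0.1923]
box x of high pts [(0.09, np.float64(0.07640516763670827), np.int64(177)), (0.12, np.float64(0.079210929745864), np.int64(187)), (0.15, np.float64(0.08232192209659817), np.int64(214)), (0.165, np.float64(0.11706851322031528), np.int64(579)), (0.19, np.float64(0.08683220746353085), np.int64(431))]
t 22.35 tcp [ 0.4372 -0.0913  0.3337] down [ 0.001  0.    -1.   ] jaw 34.2 q7 0.51 gap 0.935 F [-0.6  0.8 -0.2]
  shift [ 0.1637 -0.0003 -0.0006] twist 0.2 az -11.9
```

View pics/w13.png

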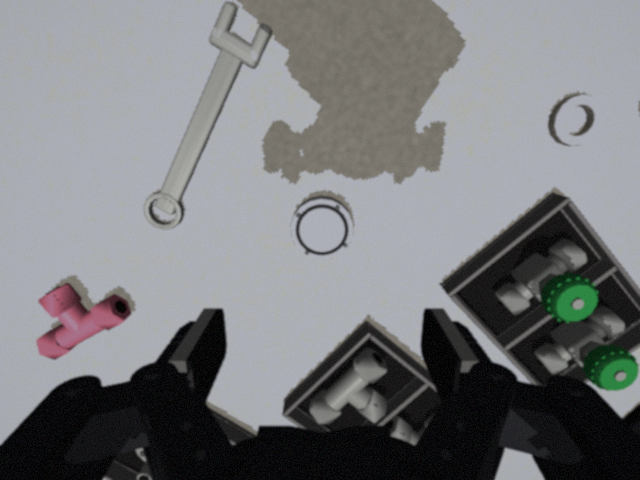

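View pics/t13c.png

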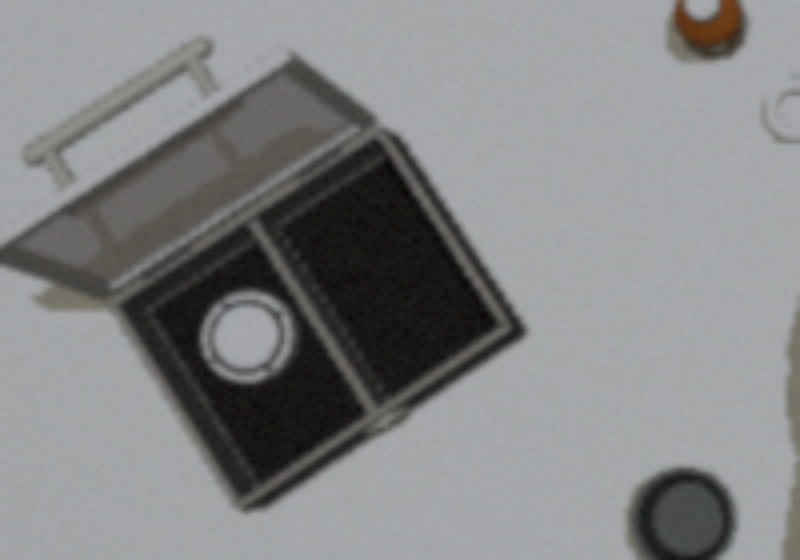

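The wrist view shows the mounted window at (322,228), milky with a black ring, centred between the fingers. The top crop shows the cover holding at about 1.65 rad and the box's −y bay empty.

Call:
carry_out:
  commands:
    - [0.085,0.04,-0.001,-0.001,0]
    - [0.085,0.08,-0.001,-0.001,0]
    - [0.085,0.12,-0.001,-0.001,0]
    - [0.085,0.15,-0.001,-0.001,0]
    - [0.085,0.163,-0.001,-0.001,0]
    - [0.085,0.163,-0.001,-0.001,0]
    - [0.04,0.163,-0.001,-0.001,0]
    - [0.04,0.163,-0.001,-0.001,0]
    - [0.04,0.163,-0.001,-0.001,0]
    - [0.04,0.163,-0.001,-0.001,0]
    - [0.04,0.163,-0.001,-0.001,0]
  squeeze: 30

```text
time: 23.45
tcp_pos: [0.4373, -0.0943, 0.1719]
orientation: [-0.886, 1.567, -0.292]
force: [-0.0, 0.7, 5.4]
finger_gap: 0.596
```

```bash
python3 -c "
from h import *
plan(.447,.315,.180,34)"
```

```text
t 23.45 tcp [ 0.4373 -0.0943  0.1719] down [ 0.003 -0.001 -1.   ] jaw 34.0 q7 0.23 gap 0.596 F [-0.   0.7  5.4]
  shift [-0.1634  0.3333  0.2374] twist 0.0 az 35.2
```

Call:
carry_out:
  commands:
    - [0.04,-0.015,0,0,0]
    - [0.04,-0.05,0,0,0]
    - [0.04,-0.09,0,0,0]
    - [0.04,-0.13,0.01,0.005,0]
    - [0.04,-0.163,0.04,0.02,0]
    - [0.04,-0.163,0.075,0.045,0]
    - [0.04,-0.163,0.11,0.07,0]
    - [0.04,-0.163,0.145,0.095,0]
    - [0.04,-0.163,0.18,0.12,0]
    - [0.04,-0.163,0.215,0.145,0]
    - [0.04,-0.163,0.25,0.17,0]
    - [0.04,-0.163,0.285,0.2,0]

```text
time: 24.65
tcp_pos: [0.4421, 0.255, 0.3342]
orientation: [-1.145, 1.569, -0.551]
force: [1.5, -0.9, -0.0]
finger_gap: 0.598
```

```bash
python3 -c "
from h import *
plan(.447,.315,.150,34)"
```

```text
t 24.65 tcp [0.4421 0.255  0.3342] down [ 0.002 -0.001 -1.   ] jaw 34.0 q7 -0.33 gap 0.598 F [ 1.5 -0.9 -0. ]
  shift [0.0291 0.047  0.0376] twist 0.0 az 35.2
```

Call:
carry_out:
  commands:
    - [0.04,0.01,0.016,0.012,0]
    - [0.04,0.02,0.032,0.025,0]
    - [0.04,0.029,0.047,0.0375,0]
    - [0.04,0.029,0.047,0.0375,0]
    - [0.04,0.029,0.047,0.0375,0]

```text
time: 25.15
tcp_pos: [0.4473, 0.3135, 0.3048]
orientation: [-1.688, 1.57, -1.094]
force: [-0.3, 0.2, -0.7]
finger_gap: 0.593
```

```bash
python3 -c "
from h import *
from snap import snap
p,d,c=snap('wrist','w14')
a=np.radians(34); ex=np.array([np.cos(a),np.sin(a)]); ey=np.array([-ex[1],ex[0]])
B=[np.r_[np.array([.429,.355])+x*ex+y*ey,.05] for x,y in [(-.065,-.085),(.065,-.085),(.065,-.002),(-.065,-.002)]]
q=proj(c,B); print(q.round(0))
im=p[:,:,::-1].copy(); cv2.polylines(im,[q.astype(int)],True,(0,0,255),1); cv2.imwrite('pics/w14o.png',im)
plan(.447,.315,.03,34)"
```

```text
[[240. 310.]
 [431. 310.]
 [444. 188.]
 [230. 187.]]
t 25.20 tcp [0.4475 0.313  0.3049] down [ 0.001 -0.001 -1.   ] jaw 34.0 q7 -0.47 gap 0.593 F [ 0.4 -1.2 -1.5]
  shift [0.1199 0.0021 0.0007] twist 0.0 az 35.2
```

View pics/w14o.png

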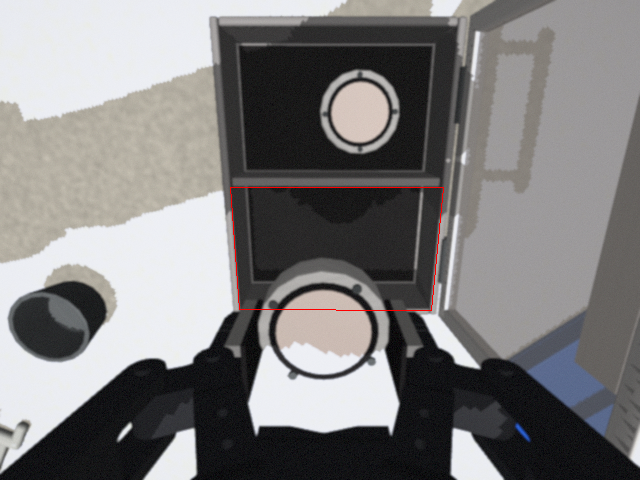

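The bay outline I projected (red) matches the picture. The window is held level, so I'll lower it slowly.

Call:
carry_out:
  commands:
    - [0.04,0.03,0.002,0.001,0]
    - [0.04,0.06,0.002,0.001,0]
    - [0.04,0.085,0.002,0.001,0]
    - [0.04,0.1,0.002,0.001,0]
    - [0.04,0.11,0.002,0.001,0]
    - [0.04,0.118,0.002,0.001,0]
    - [0.04,0.122,0.002,0.001,0]
    - [0.04,0.122,0.002,0.001,0]

```text
time: 26.0
tcp_pos: [0.4473, 0.3161, 0.1825]
orientation: [-0.393, 1.57, 0.202]
force: [-0.1, -0.2, -1.1]
finger_gap: 0.593
```

```bash
python3 -c "
from h import *
plan(.447,.315,.022,34)"
```

```text
t 26.00 tcp [0.4473 0.3161 0.1825] down [ 0.  0. -1.] jaw 34.0 q7 -0.61 gap 0.593 F [-0.1 -0.2 -1.1]
  shift [ 0.0055 -0.0007 -0.0009] twist 0.0 az 35.2
```

Call:
carry_out:
  commands:
    - [0.04,0.001,0,0,0]
    - [0.04,0.002,0,0,0]
    - [0.04,0.003,0,0,0]
    - [0.04,0.004,0,0,0]
    - [0.04,0.004,0,0,0]

```text
time: 26.5
tcp_pos: [0.4472, 0.316, 0.1782]
orientation: [-1.932, 1.571, -1.338]
force: [-0.3, 0.7, -1.3]
finger_gap: 0.593
```

Call:
carry_out:
  commands:
    - [0.04,0.001,0,0,0]
    - [0.04,0.001,0,0,0]

```text
time: 26.7
tcp_pos: [0.4472, 0.316, 0.1772]
orientation: [-2.721, 1.571, -2.127]
force: [-0.8, 0.5, -0.4]
finger_gap: 0.589
```

Call:
carry_out:
  commands:
    - [0.04,0.0005,0,0,0]
    - [0.04,0.001,0,0,0]
    - [0.04,0.001,0,0,0]

```text
time: 27.0
tcp_pos: [0.4471, 0.3162, 0.177]
orientation: [-1.548, 1.57, -0.953]
force: [-1.9, -2.2, 5.6]
finger_gap: 0.595
```

Floor contact at the expected height (0.177). Open gently to 0.066, then rise.

Call:
carry_out:
  commands:
    - [0.054,0,0,0,0]
    - [0.058,0,0,0,0]
    - [0.062,0,0,0,0]
    - [0.066,0,0,0,0]
    - [0.066,0,0,0,0]
    - [0.066,-0.02,0,0,0]
    - [0.066,-0.06,0,0,0]
    - [0.066,-0.1,0,0,0]
    - [0.066,-0.13,0,0,0]
    - [0.066,-0.13,0,0,0]

```text
time: 28.0
tcp_pos: [0.4479, 0.3174, 0.3106]
orientation: [-0.004, 1.562, 0.59]
force: [0.5, 0.0, -0.4]
finger_gap: 0.773
```

```bash
python3 -c "
from h import *
from snap import snap
snap('wrist','w15')
plan(.5317,.4260,.31,34)"
```

```text
t 28.05 tcp [0.4475 0.3165 0.3083] down [ 0.004  0.002 -1.   ] jaw 34.0 q7 -0.47 gap 0.774 F [-0.  -0.  -1.1]
  shift [-0.1561  0.0435  0.1317] twist 0.0 az 38.7
```

View pics/w15.png

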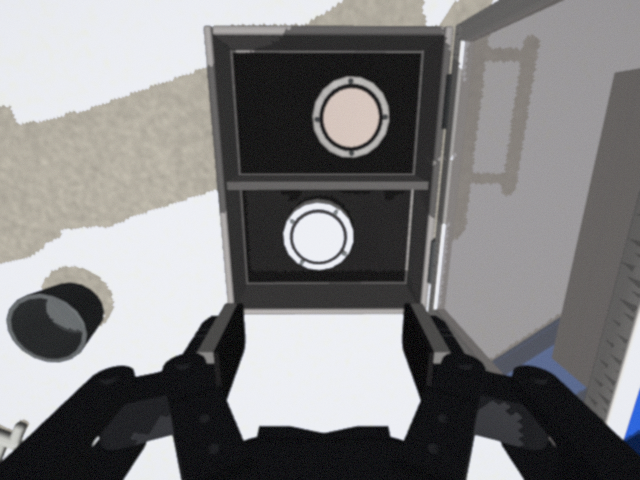

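The window lies flat in the −y bay at (318,235). Back to the handle.

Call:
carry_out:
  commands:
    - [0.05,-0.05,0,0,0]
    - [0.03,-0.1,0,0,0]
    - [0.024,-0.15,0,0,0]
    - [0.024,-0.156,0.0435,0.132,0]
    - [0.024,-0.156,0.0435,0.132,0]
    - [0.024,-0.156,0.0435,0.132,0]
    - [0.024,-0.156,0.0435,0.132,0]
    - [0.024,-0.156,0.0435,0.132,0]
    - [0.024,-0.156,0.0435,0.132,0]
    - [0.024,-0.156,0.0435,0.132,0]

```text
time: 29.05
tcp_pos: [0.5318, 0.4252, 0.4622]
orientation: [-2.013, 1.569, -1.419]
force: [0.4, 0.2, 0.4]
finger_gap: 0.28
```

```bash
python3 -c "
from h import *
from snap import snap
np.set_printoptions(precision=4,suppress=True)
p,d,c=snap('wrist','w16'); W=cloud(d,c); Z=W[...,2]
a=np.radians(34); ex=np.array([np.cos(a),np.sin(a)]); ey=np.array([-ex[1],ex[0]])
q=(W[...,:2]-[.429,.355]); bx=q@ex; by=q@ey
m=(d>0)&(abs(bx-.117)<.02)&(abs(by)<.06)&(Z>.155)&(Z<.185)
print(m.sum(),np.median(bx[m]),np.median(by[m]),np.percentile(Z[m],[10,50,90]))
plan(.5317,.4260,.3214-.155,34)"
```

```text
2548 0.12218191417759579 0.008063954550821487 [0.1617 0.164  0.1653]
t 29.10 tcp [0.5318 0.4252 0.4625] down [ 0.001 -0.001 -1.   ] jaw 34.0 q7 -0.44 gap 0.281 F [-0.8  0.2  0. ]
  shift [0.1411 0.0009 0.0004] twist 0.0 az 38.7
```

View pics/w16.png

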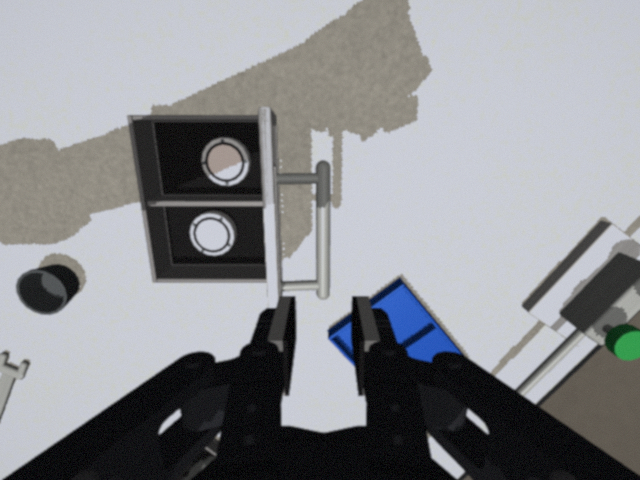

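The wrist view shows the bar at (322,230), in line with the fingers to within 2 mm. Descend and grip.

Call:
carry_out:
  commands:
    - [0.024,0.04,0.001,-0.001,0]
    - [0.024,0.08,0.001,-0.001,0]
    - [0.024,0.12,0.001,-0.001,0]
    - [0.024,0.141,0.001,-0.001,0]
    - [0.024,0.141,0.001,-0.001,0]
    - [0.0,0.141,0.001,-0.001,0]
    - [0.0,0.141,0.001,-0.001,0]
    - [0.0,0.141,0.001,-0.001,0]
    - [0.0,0.141,0.001,-0.001,0]
  squeeze: 40

```text
time: 30.0
tcp_pos: [0.5313, 0.426, 0.3222]
orientation: [-0.531, 1.569, 0.063]
force: [2.7, -1.0, 5.1]
finger_gap: 0.109
```

```bash
python3 -c "
from h import *
plan(.3908,.331,.2516-.155,34)"
```

```text
t 30.00 tcp [0.5313 0.426  0.3222] down [ 0.002  0.    -1.   ] jaw 34.0 q7 -0.52 gap 0.109 F [ 2.7 -1.   5.1]
  shift [ 7.030e-02 -1.000e-04 -1.697e-01] twist 0.0 az 40.3
```

Call:
carry_out:
  commands:
    - [0.0,-0.002,0,-0.0057,0]
    - [0.0,-0.0062,0,-0.0174,0]
    - [0.0,-0.0091,0,-0.0297,0]
    - [0.0,-0.0108,0,-0.042,0]
    - [0.0,-0.0113,0,-0.0546,0]
    - [0.0,-0.0105,0,-0.067,0]
    - [0.0,-0.0085,0,-0.0794,0]
    - [0.0,-0.0052,0,-0.0915,0]
    - [0.0,-0.0008,0,-0.1033,0]

```text
time: 30.9
tcp_pos: [0.4453, 0.368, 0.3229]
orientation: [-0.286, 1.568, 0.308]
force: [4.0, -0.5, 3.3]
finger_gap: 0.108
```

```bash
python3 -c "
from h import *
plan(.3908,.331,.2516-.155,34)"
```

```text
t 30.90 tcp [0.4453 0.368  0.3229] down [ 0.003  0.001 -1.   ] jaw 34.0 q7 -0.55 gap 0.108 F [ 4.  -0.5  3.3]
  shift [ 0.0711 -0.0002 -0.0661] twist 0.0 az 40.3
```

Call:
carry_out:
  commands:
    - [0.0,0.0056,0,-0.0111,0]
    - [0.0,0.0124,0,-0.0217,0]
    - [0.0,0.02,0,-0.0316,0]
    - [0.0,0.0287,0,-0.0407,0]
    - [0.0,0.0382,0,-0.0489,0]
    - [0.0,0.0485,0,-0.056,0]
    - [0.0,0.0594,0,-0.062,0]
    - [0.0,0.065,0,-0.0645,0]
    - [0.0,0.07,0,-0.0665,0]
    - [0.0,0.07,0,-0.0665,0]

```text
time: 31.9
tcp_pos: [0.3902, 0.3315, 0.2526]
orientation: [-1.772, 1.57, -1.178]
force: [3.6, -0.8, 8.1]
finger_gap: 0.108
```

```bash
python3 -c "
from h import *
plan(.3908,.331,.2516-.155,34)"
```

```text
t 31.90 tcp [0.3902 0.3315 0.2526] down [ 0.    -0.001 -1.   ] jaw 34.1 q7 -0.65 gap 0.108 F [ 3.6 -0.8  8.1]
  shift [ 0.001  -0.0007  0.0003] twist 0.1 az 40.3
```

Within 1 mm of closed; press down a little until the force rises.

Call:
carry_out:
  commands:
    - [0.0,0.001,0,0,0]
    - [0.0,0.002,0,0,0]
    - [0.0,0.003,0,0,0]
    - [0.0,0.003,0,0,0]

```text
time: 32.3
tcp_pos: [0.3899, 0.3319, 0.2523]
orientation: [-1.582, 1.567, -0.988]
force: [-1.7, -7.3, 33.3]
finger_gap: 0.109
```

Hard stop felt at 33 N. Relax, release and rise.

Call:
carry_out:
  commands:
    - [0.0,-0.002,0,0,0]
    - [0.04,-0.002,0,0,0]
    - [0.04,-0.002,0,0,0]
    - [0.04,-0.002,0,0,0]
    - [0.04,-0.002,0,0,0]
    - [0.04,-0.04,0,0,0]
    - [0.04,-0.08,0,0,0]
    - [0.04,-0.12,0,0,0]
    - [0.04,-0.17,-0.03,0,0]
    - [0.04,-0.2,-0.08,0,0]
    - [0.04,-0.2,-0.13,0,0]
    - [0.04,-0.2,-0.18,0,0]

```text
time: 33.5
tcp_pos: [0.4838, 0.1924, 0.4503]
orientation: [-0.398, 1.568, 0.198]
force: [0.7, -0.3, -0.4]
finger_gap: 0.469
```

Call:
carry_out:
  commands:
    - [0.04,0,-0.05,0,0]
    - [0.04,0,-0.1,0,0]
    - [0.04,0,-0.15,0,0]
    - [0.04,0,-0.15,0,0]

```text
time: 33.9
tcp_pos: [0.5708, 0.0607, 0.4469]
orientation: [-2.591, 1.568, -2.01]
force: [0.5, -0.1, -0.1]
finger_gap: 0.47
```

```bash
python3 - <<'E'
from h import *
from snap import snap
np.set_printoptions(precision=4,suppress=True)
snap('scene','s17'); p,d,c=snap('top','t17'); W=cloud(d,c); Z=W[...,2]
a=np.radians(34); ex=np.array([np.cos(a),np.sin(a)]); ey=np.array([-ex[1],ex[0]])
_,d0,c0=load('pics/top0.npz'); W0=cloud(d0,c0)
for nm,V,dd in [('start',W0,d0),('now',W,d)]:
    q=V[...,:2]-[.429,.355]; bx=q@ex; by=q@ey
    for x0 in (-.063,-.02,.05):
        m=(dd>0)&(abs(bx-x0)<.006)&(abs(by)<.08)&(V[...,2]<.075); print(nm,x0,np.median(V[m][:,2]),m.sum())
    m=(dd>0)&(V[...,2]>.088)&(V[...,2]<.12)&(abs(bx)<.08)&(abs(by)<.07); print(' handle',np.median(bx[m]),np.median(V[m][:,2]),m.sum())
cv2.imwrite('pics/t17c.png',cv2.resize(p[130:330,110:530,::-1],None,fx=1.9,fy=1.9,interpolation=cv2.INTER_CUBIC))
E
```

```text
start -0.063 0.057510882707131054 469
start -0.02 0.05742650078759008 400
start 0.05 0.05748388236566658 392
 handle -0.04529814399934418 0.0975989620798147 268
now -0.063 0.057501484601813216 456
now -0.02 0.05739265973587528 403
now 0.05 0.05754705651783481 393
 handle -0.04540076503395881 0.0977067545631341 267
```

View pics/s17.png

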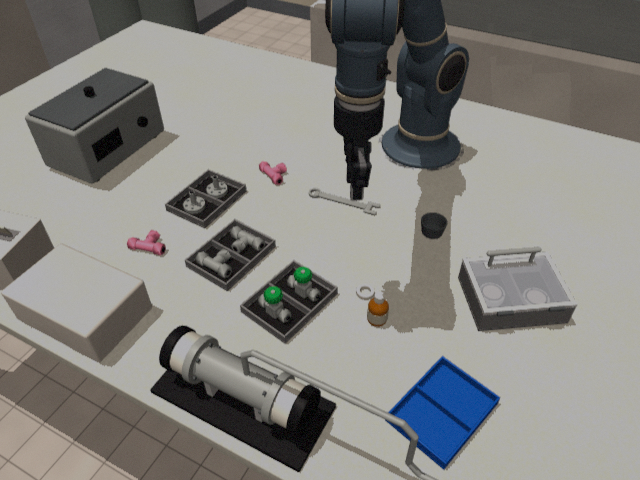

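View pics/t17c.png

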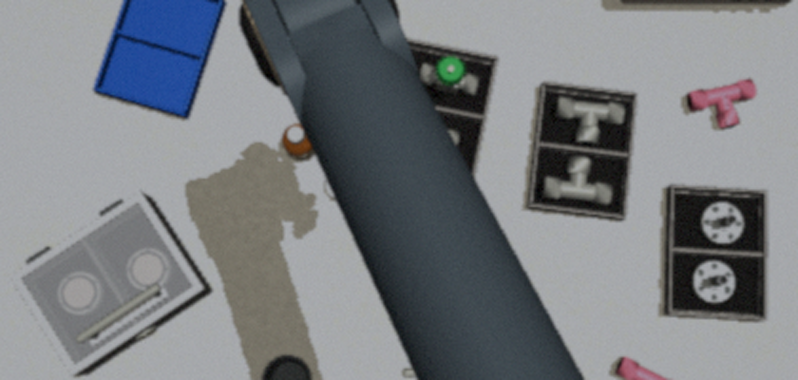

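The views agree: two parts in each tray, both windows under the cover, and the cover's height identical to the start. As a last check I'll compare the heights of the placed parts with those of their neighbours, then hand in.

```bash
python3 - <<'E'
from h import *
p,d,c=load('pics/s17.npz'); W=cloud(d,c)
def top(x,y,r):
    m=(d>0)&(np.hypot(W[...,0]-x,W[...,1]-y)<r); return np.percentile(W[m][:,2],95).round(4)
print('valve',top(.611,-.027,.015),top(.686,-.048,.015)); print('flange',top(.429,-.371,.012),top(.502,-.383,.012)); print('tee',top(.57,-.21,.03),top(.62,-.217,.03))
from station import job,observe
s=observe(); print(s['time'],s['dq'].round(3))
job.close_job()
E
```

```text
valve 0.0686 0.0682
flange 0.0513 0.052
tee 0.0286 0.0293
34.0 [-0.033 -0.022 -0.053  0.018 -0.011 -0.     0.   ]
the job is handed in; nothing more can be done
```

All four loose parts are put away, and the job was handed in at 34 s of the 125 s allowed.

- **Valve, flange and tee:** each went into the empty near bay of its own tray, the same way up. Each was lowered until the wrist force showed it touching the floor, then released.
- **Window:** I lifted the cover by its handle to about 1.65 rad and lowered the window until it touched the floor of the box's −y bay. I then released it and swung the cover shut. I pressed the cover to a hard stop with 33 N at the wrist and released the handle.

**Last checks:**
- The tops of the placed parts are within 1 mm of their neighbours in the trays: valve 68.6 and 68.2 mm, flange 51.3 and 52.0 mm, tee 28.6 and 29.3 mm.
- The cover plate and handle heights match the starting picture to about 0.1 mm, and both windows show under the closed cover.
- The pink tees and the blue tray were not touched, and the arm is clear of everything.
- **Force while opening:** about 25 N built up because my arc was 2–3 mm too close to the hinge. I corrected the path and the force dropped.

No check failed or disagreed.

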